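# Close down the snack tray

### The job

Close down the snack tray for the night. Squeeze and hold the orange latch button on each clip-in bin while you lift that bin straight up out of the tray; tip the walnuts left in one of the bins into the blue bowl and stand every bin upright on the grey-green drying mat. Then lower the wooden cover, level, over the tray's two guide pins until it lies flush on the rim (do not drop it), and leave the mug, the tin and the spice jar as they are.

Things in the scene. Friction and masses are not known exactly. Their poses are not given: they have to be found in the camera images.
- tray: Fixed dark tray, 127 (x) x 324 (y) x 45 mm high, floor 8 mm thick; origin: centre of its underside. Three bays in a row at y = -86, 0, +86 mm, each with a steel catch at the back (+x) for a bin's latch. At (0, +-145.5 mm) stand two steel guide pins, 12 mm thick, 25 mm above the rim, the last 8 mm tapered to 5 mm.
- tray_rim (a point): Centre of the tray's rim plane, 45 mm above the worktop, axes as the tray's: the cover's underside centre belongs here.
- bin_a_grip (a point): Grip point of bin_a (None if absent), bin axes: z up, -x to the pouring lip. A grip from above closing along y here takes the handle's dark spine (24 mm along x, its face 12 mm to -y) and squeezes the latch button on the +y side, from 33 to 24 mm wide. Handle top 18 mm above. The lip is 143 mm away in -x, 6 mm higher. Handles in the tray are 86 mm apart; lift 45 mm straight up to be clear.
- bin_b_grip (a point): Grip point of bin_b (None if absent), bin axes: z up, -x to the pouring lip. A grip from above closing along y here takes the handle's dark spine (24 mm along x, its face 12 mm to -y) and squeezes the latch button on the +y side, from 33 to 24 mm wide. Handle top 18 mm above. The lip is 143 mm away in -x, 6 mm higher. Handles in the tray are 86 mm apart; lift 45 mm straight up to be clear.
- bin_c_grip (a point): Grip point of bin_c (None if absent), bin axes: z up, -x to the pouring lip. A grip from above closing along y here takes the handle's dark spine (24 mm along x, its face 12 mm to -y) and squeezes the latch button on the +y side, from 33 to 24 mm wide. Handle top 18 mm above. The lip is 143 mm away in -x, 6 mm higher. Handles in the tray are 86 mm apart; lift 45 mm straight up to be clear.
- bin_a_foot (a point): Underside centre of the flat foot (52 x 70 mm) of bin_a, 42 mm in -x and 84 mm below its grip point. The bin: white plastic, 70 mm wide (y), 90 mm high, 3 mm walls, about 0.18 kg, open at the top; back and sides upright, the front wall slopes 40 degrees from vertical from the foot's front edge out to the lip. 1.5 mm side play in its bay, lip to -x of the tray.
- bin_b_foot (a point): Underside centre of the flat foot (52 x 70 mm) of bin_b, 42 mm in -x and 84 mm below its grip point. The bin: white plastic, 70 mm wide (y), 90 mm high, 3 mm walls, about 0.18 kg, open at the top; back and sides upright, the front wall slopes 40 degrees from vertical from the foot's front edge out to the lip. 1.5 mm side play in its bay, lip to -x of the tray.
- bin_c_foot (a point): Underside centre of the flat foot (52 x 70 mm) of bin_c, 42 mm in -x and 84 mm below its grip point. The bin: white plastic, 70 mm wide (y), 90 mm high, 3 mm walls, about 0.18 kg, open at the top; back and sides upright, the front wall slopes 40 degrees from vertical from the foot's front edge out to the lip. 1.5 mm side play in its bay, lip to -x of the tray.
- bin_a_latch (a joint): Orange rocker latch of bin_a: 0 at rest (hooked under the tray's catch), 0.28 rad fully squeezed, unhooked above about 0.2; takes 4 to 9 N at the button and springs back when let go. The button, 20 x 28 mm, stands on the +y side of the handle at grip height: its face is 21 mm from the grip point at rest, 12 mm and upright when squeezed.
- bin_b_latch (a joint): Orange rocker latch of bin_b: 0 at rest (hooked under the tray's catch), 0.28 rad fully squeezed, unhooked above about 0.2; takes 4 to 9 N at the button and springs back when let go. The button, 20 x 28 mm, stands on the +y side of the handle at grip height: its face is 21 mm from the grip point at rest, 12 mm and upright when squeezed.
- bin_c_latch (a joint): Orange rocker latch of bin_c: 0 at rest (hooked under the tray's catch), 0.28 rad fully squeezed, unhooked above about 0.2; takes 4 to 9 N at the button and springs back when let go. The button, 20 x 28 mm, stands on the +y side of the handle at grip height: its face is 21 mm from the grip point at rest, 12 mm and upright when squeezed.
- walnut_0: Walnut in its shell, light brown, a ball of 30 mm that rolls a little, 14 g; origin at its centre (None if absent). All walnuts present lie in one of the bins.
- walnut_1: Walnut in its shell, light brown, a ball of 30 mm that rolls a little, 14 g; origin at its centre (None if absent). All walnuts present lie in one of the bins.
- walnut_2: Walnut in its shell, light brown, a ball of 30 mm that rolls a little, 14 g; origin at its centre (None if absent). All walnuts present lie in one of the bins.
- walnut_3: Walnut in its shell, light brown, a ball of 30 mm that rolls a little, 14 g; origin at its centre (None if absent). All walnuts present lie in one of the bins.
- walnut_4: Walnut in its shell, light brown, a ball of 30 mm that rolls a little, 14 g; origin at its centre (None if absent). All walnuts present lie in one of the bins.
- walnut_5: Walnut in its shell, light brown, a ball of 30 mm that rolls a little, 14 g; origin at its centre (None if absent). All walnuts present lie in one of the bins.
- cover: Light wooden cover plate, 127 (x) x 324 (y) x 12 mm, about 0.45 kg; origin at the centre of its underside; at (0, +-145.5 mm) it has 15 mm through holes for the guide pins. It lies flat on the worktop at the left, turned about a quarter turn from the tray; either way round fits.
- cover_bar (a point): Middle of the cover's steel handle bar, 44 mm above the cover's underside, axes as the cover's; the bar is 14 mm wide (x), 14 mm high and 120 mm long (y), on two posts 96 mm apart, with 25 mm of free height beneath it.
- bowl_rim (a point): Centre of the mouth of the blue ceramic bowl, 68 mm above its underside; rim 170 mm across outside, foot 77 mm across, 0.5 kg, loose. A coffee maker stands close behind (x from 0.74, y from -0.17 to 0.06): pour with the lip towards the robot or sideways, tilting the bin before it goes over the bowl.
- mat_top (a point): Centre of the top of the fixed grey-green silicone drying mat, 150 (x) x 280 (y) x 6 mm; the three bins fit side by side along its y at 88 mm spacing.
- mug: Yellow mug, 84 x 119 x 100 mm, behind the tray; to be left alone. Origin at its underside.
- tin: Flat food tin, 86 mm across, 40 mm high, in front of the tray; to be left alone. Origin at its underside.
- spice: Spice jar with green cap, 46 mm across, 106 mm high, in front of the tray; to be left alone. Origin at its underside.

How it is judged:
By the outcome, as a careful person would: the job done as asked, in the order asked, and still so for the second after the job is handed in, with the robot touching nothing.
Of bin_b, bin_c only 1 to 2 are there at a start; the rules pass over those that are not, and their reading is None.
Of walnut_4, walnut_5 only 1 to 2 are there at a start; the rules pass over those that are not, and their reading is None.
At some moment in a run one of bowl, cover may be knocked a few centimetres aside while the robot is not near it.
It also fails if it takes over 200 s, if anything falls off the work surface, if the arm or the gripper's body presses on something with over 40 N, if the wrist force passes 120 N, or if a joint passes its speed limit or range.

### The arm

A 7-joint arm with a two-finger parallel gripper is mounted at the origin on a cart in front of the work surface, level with it; the furniture and walls round the work are solid. World frame = base frame: x ahead of the robot, y to its left, z up, the work surface at z = 0. Lengths are in m, angles in rad, forces in N, time in s.
With the tool pointing down it reaches from about 0.35 to 0.9 m from the base axis. Payload 8.1 kg.
Tool frame: the origin (TCP) lies midway between the tips of the shut fingers; the grasp point (between the pads) lies 19 mm behind it; z points along the fingers, y is the line along which they close (so a half turn about z gives the same grasp; the last joint's range is limited). The gripper opens to 92 mm and grips with 3 to 60 N. Pads are 19 mm wide; open, the fingers measure 130 mm over their backs; the gripper's body (75 mm by 190 mm) begins 47 mm behind the grasp point.
Start: joints at [1.246, 0.434, 0.025, 1.573, -0.012, 1.134, -0.075], TCP at [0.137, -0.61, 0.227] pointing down, gripper open.
Joint ranges: [-2.62, 2.62], [-0.44, 2.09], [-1.27, 1.32], [0.08, 2.57], [-1.32, 4.46], [0.12, 2], [-2.74, 2.74]. Speed limits (rad/s): [2.22, 2.22, 3.01, 3.01, 3.14, 3.14, 3.14].

### API

Orientations are given as a rotation vector (axis times angle).
In Python, from cell import readout, get_image, calibration, ticket gives the robot as it stands. The module is installed in compiled form; this text tells all that it offers.
- The arm moves only by the tool move_arm, never from a script. Its argument "series" is a list of rows, each a list of 6 numbers: the shift along the world's x, y, z as a fraction of full scale, then the turn, a rotation vector about the world's x, y, z as a fraction of full scale. A call has 1 to 5 rows; each row is the pose to reach, as a shift and turn from the pose commanded when the call began; what a row does not reach only later rows make up. Full scale, the value 1, is 0.75 m for a shift and 60 degrees for a turn. A row lasts 1/10 s, in which the tool goes at most 50 mm and 8.59 degrees, less where a joint would pass 70% of its speed; a pose out of reach is approached as far as the arm can. A call with a number of a shift or a turn outside -1 to 1 is refused whole. A call with a gripper value outside its range is refused whole. "claw" is the opening, from -1 (shut) to 1 (fully open), so that 0 is half open, set as the call begins (left out, the last holds). The fingers move at their own pace and stop on an object; "squeeze" is the grip in N (left out, the last holds). Time passes only in rows, so rows that repeat a pose let the fingers close. It gives the time, the measured TCP pose, the force, the opening and the grip force at its end, in the units of the state.
- readout.observe(): the state, without advancing time (a new reading comes with each control period).
- get_image(name): name is "side" or "top" or "wrist"; returns (picture, depth): 400x640x3 uint8, red, green, blue; 400x640 float32, m along the optical axis (not along the pixel's ray), 0 where there is no reading.
- calibration(name): a dict with "fx", "fy", "cx", "cy" (pixels), "view" (4x4, takes a point from world to camera coordinates); the wrist camera has in their place "mount" (4x4, takes a point from camera to tool coordinates, whose origin is the TCP and whose axes are the flange's). Camera axes: x right, y down, z forward; pixel columns grow to the right and rows downward; lengths in m; the calibration is good to about 2 mm. A picture is of the moment at which its call begins: read the wrist's pose just before it. calibration takes no time and is no camera call.
- ticket.sign_off(): hands the job in; it is judged then, once.
The state is a dict: "clock": time; "joints": joint angles; "dq": joint speeds; "joint_efforts": joint torques, N m; "position": TCP position; "ee_rot": TCP orientation; "force": force on the tool from outside, world axes, zero at the start; "ft_torque": the same for the moment, N m; "width": opening from 0.0 (shut) to 1.0 (fully open); "gripper_force": force on a finger pad.
Only numpy, scipy, OpenCV 4.12 (cv2) and the standard library are available. Lean on these libraries where they do the work, as an engineer would, in place of code of your own. Each camera call takes 0.05 s, during which the arm holds its last target. There are 200 camera calls.

## Working session

There is one attempt and no reset: what is moved stays moved. The work goes in short steps, Python scripts to look and compute and a tool call to move; the robot and the scene stay as the last step left them, time stands still between calls to the robot, and variables do not carry over. Pictures are saved under pics/ and viewed, at most 16 in all, crops included, and the job is handed in when it is done.

Besides the shell and the picture viewer there is one more tool, called after ">>>" as name(argument=value, ...) on one line, values as JSON. move_arm: Moves the arm, as the interface text tells. Shift numbers are shares of 0.75 m and turn numbers shares of 60 degrees, none past 1 either way. Its arguments: {"type":"object","properties":{"series":{"type":"array"},"claw":{"type":"number"},"squeeze":{"type":"number"}},"required":["series"]}

```bash
mkdir -p pics; ls; python3 - <<'E'
from cell import readout, get_image, calibration
import cv2, numpy as np
s=readout.observe(); print({k:np.round(v,3).tolist() for k,v in s.items()})
for n in("top","side"):
    im,d=get_image(n); cv2.imwrite(f"pics/{n}0.png",im[:,:,::-1]); np.savez(f"{n}0.npz",im=im,d=d)
    c=calibration(n); print(n,{k:np.round(v,3).tolist() for k,v in c.items()})
print(np.round(calibration("wrist")["mount"],4).tolist(), calibration("wrist").keys())
E
```

```text
pics
{'clock': 0.0, 'joints': [1.246, 0.435, 0.025, 1.574, -0.012, 1.134, -0.075], 'dq': [0.003, -0.0, 0.002, -0.002, -0.001, -0.001, 0.001], 'joint_efforts': [-0.002, -66.786, 0.984, -31.446, -0.06, 0.043, 0.0], 'position': [0.137, -0.609, 0.226], 'ee_rot': [-3.121, -0.347, 0.001], 'force': [0.44, 0.61, -0.55], 'ft_torque': [0.014, -0.039, -0.001], 'gripper_force': 0.0, 'width': 1.001}
top {'fx': 423.075, 'fy': 423.075, 'cx': 318.112, 'cy': 198.22, 'view': [[-0.025, -1.0, -0.012, 0.058], [-0.995, 0.026, -0.094, 0.576], [0.094, 0.009, -0.996, 1.146], [0.0, 0.0, 0.0, 1.0]]}
side {'fx': 369.068, 'fy': 369.068, 'cx': 317.932, 'cy': 197.332, 'view': [[0.973, -0.231, -0.014, -0.545], [-0.107, -0.393, -0.913, 0.151], [0.205, 0.89, -0.407, 0.866], [0.0, 0.0, 0.0, 1.0]]}
[[-0.0003, -0.9531, -0.3026, 0.0826], [1.0, -0.0003, -0.0001, 0.001], [-0.0, -0.3026, 0.9531, -0.1581], [0.0, 0.0, 0.0, 1.0]] dict_keys(['fx', 'fy', 'cx', 'cy', 'mount'])
```

View pics/top0.png

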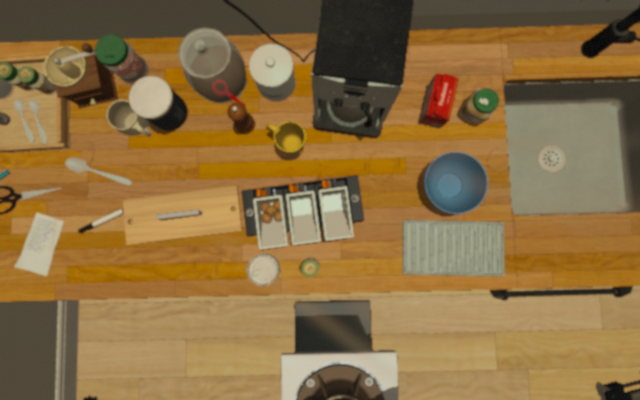

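View pics/side0.png

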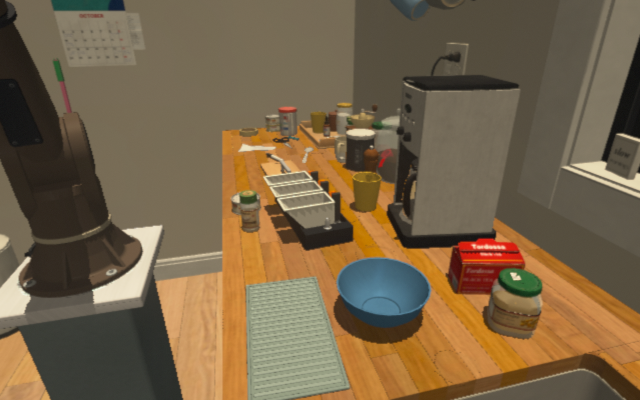

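Top view: three bins in the tray, with walnuts in the left one (271,212). The cover is at (182,214), the bowl at (455,183) and the mat at (453,248). The side view agrees with this. Next I'll measure positions.

```bash
cat > h.py <<'E'
from cell import readout, get_image, calibration
import cv2, numpy as np
from scipy.spatial.transform import Rotation as R
def cam(n,s=None):
    c=calibration(n); K=(c["fx"],c["fy"],c["cx"],c["cy"])
    if n!="wrist": return K,np.linalg.inv(c["view"])
    T=np.eye(4); T[:3,:3]=R.from_rotvec(s["ee_rot"]).as_matrix(); T[:3,3]=s["position"]
    return K,T@c["mount"]
def ray(K,T,uv,z):
    uv=np.atleast_2d(np.asarray(uv,float)); d=np.c_[(uv[:,0]-K[2])/K[0],(uv[:,1]-K[3])/K[1],np.ones(len(uv))]@T[:3,:3].T
    o=T[:3,3]; return o+d*((z-o[2])/d[:,2])[:,None]
def cloud(K,T,d):
    v,u=np.indices(d.shape); p=np.stack([(u-K[2])/K[0]*d,(v-K[3])/K[1]*d,d],-1); return p@T[:3,:3].T+T[:3,3]
def blobs(m,amin=30):
    n,l,st,ce=cv2.connectedComponentsWithStats(m.astype(np.uint8)); return [(l==i,st[i],ce[i]) for i in range(1,n) if st[i][4]>=amin]
def snap(n,name):
    s=readout.observe(); im,d=get_image(n); cv2.imwrite(f"pics/{name}.png",im[:,:,::-1]); np.savez(name+".npz",im=im,d=d)
    K,T=cam(n,s); return im,d,K,T,cv2.cvtColor(im,cv2.COLOR_RGB2HSV)
E
python3 - <<'E'
from h import *
f=np.load("top0.npz"); im,d=f["im"],f["d"]; K,T=cam("top"); hsv=cv2.cvtColor(im,cv2.COLOR_RGB2HSV); H,S,V=[hsv[...,i].astype(int) for i in range(3)]
P=cloud(K,T,d); z=P[...,2]
print("table z",np.round(z[285,150],4),z[230,390])
def rep(n,m,zp,a=30):
    for b,st,ce in blobs(m,a):
        c=cv2.findContours(b.astype(np.uint8),0,2)[0][0]; r=cv2.minAreaRect(c); box=ray(K,T,cv2.boxPoints(r),zp)
        print(n,ce.round(1),st[4],"ray",ray(K,T,r[0],zp)[0].round(4),"zmed",np.median(z[b]).round(4),"box",box[:,:2].round(3).tolist())
W=(slice(None),slice(None))
win=lambda x0,y0,x1,y1:(np.indices(d.shape)[1]>x0)&(np.indices(d.shape)[1]<x1)&(np.indices(d.shape)[0]>y0)&(np.indices(d.shape)[0]<y1)
rep("bowl",(H>95)&(H<120)&(S>90)&win(410,140,500,220),0.068,200)
rep("mat",(H>35)&(H<100)&(S<90)&(V>60)&win(390,215,520,280),0.006,500)
rep("orange",(H<15)&(S>170)&(V>120)&win(240,175,360,200),0.09,4)
rep("cover",(z>0.006)&(z<0.02)&win(110,175,245,250),0.012,300)
rep("bar",(z>0.03)&(z<0.07)&win(110,175,240,250),0.051,20)
rep("tray",(V<75)&win(235,170,370,245),0.045,60)
for p in[(182,214),(455,183),(263,203),(303,215)]: print(p,hsv[p[1],p[0]],P[p[1],p[0]].round(3))
E
```

```text
table z -0.0086 -0.0024973184453473962
bowl [448.5 198.5] 801 ray [ 0.5607 -0.3047  0.068 ] zmed 0.0201 box [[0.564, -0.23], [0.616, -0.255], [0.557, -0.38], [0.506, -0.354]]
orange [326.6 184.2] 20 ray [0.6074 0.019  0.09  ] zmed 0.0863 box [[0.6, 0.029], [0.619, 0.023], [0.614, 0.009], [0.596, 0.015]]
orange [293.9 187.5] 34 ray [0.6004 0.1075 0.09  ] zmed 0.0789 box [[0.6, 0.124], [0.614, 0.116], [0.6, 0.091], [0.587, 0.099]]
orange [261.4 192.3] 35 ray [0.5915 0.1909 0.09  ] zmed 0.0826 box [[0.602, 0.203], [0.602, 0.179], [0.581, 0.179], [0.581, 0.203]]
cover [181.3 215.2] 4986 ray [0.5406 0.4443 0.012 ] zmed 0.0119 box [[0.588, 0.634], [0.623, 0.271], [0.494, 0.256], [0.459, 0.616]]
bar [177.6 214.4] 234 ray [0.5408 0.4248 0.051 ] zmed 0.0503 box [[0.542, 0.486], [0.554, 0.366], [0.54, 0.364], [0.528, 0.484]]
tray [346.9 183.7] 291 ray [ 0.6043 -0.0296  0.045 ] zmed 0.0447 box [[0.627, 0.009], [0.635, -0.064], [0.581, -0.068], [0.574, 0.004]]
tray [313.8 193.4] 226 ray [0.5581 0.0549 0.045 ] zmed 0.0251 box [[0.616, 0.095], [0.626, 0.037], [0.5, 0.015], [0.491, 0.073]]
tray [280.1 192.7] 164 ray [0.5653 0.1478 0.045 ] zmed 0.0242 box [[0.609, 0.18], [0.614, 0.126], [0.522, 0.115], [0.516, 0.169]]
tray [248.3 198.2] 183 ray [0.5755 0.2319 0.045 ] zmed 0.0448 box [[0.603, 0.248], [0.603, 0.215], [0.548, 0.216], [0.548, 0.249]]
tray [355.9 211.3] 185 ray [ 0.5417 -0.0589  0.045 ] zmed 0.0447 box [[0.571, -0.043], [0.574, -0.069], [0.513, -0.075], [0.51, -0.049]]
tray [250.2 225.4] 147 ray [0.5073 0.229  0.045 ] zmed 0.0451 box [[0.532, 0.242], [0.533, 0.22], [0.483, 0.216], [0.481, 0.238]]
(182, 214) [ 19  54 169] [0.542 0.414 0.05 ]
(455, 183) [ 99  77 136] [ 0.612 -0.343  0.008]
(263, 203) [ 15 163 119] [0.567 0.195 0.037]
(303, 215) [ 27  42 183] [0.532 0.087 0.013]
```

>>> move_arm(series=[[0.178, 0.281, 0, 0, 0, -0.123], [0.178, 0.281, 0, 0, 0, -0.123], [0.178, 0.281, 0, 0, 0, -0.123], [0.178, 0.281, 0, 0, 0, -0.123], [0.178, 0.281, 0, 0, 0, -0.123]])

```text
clock: 0.6
position: [0.2716, -0.3969, 0.2265]
ee_rot: [-3.138, -0.146, 0.0]
force: [1.5, 0.5, 0.0]
width: 1.002
gripper_force: 0.0
```

```bash
python3 - <<'E'
from h import *
f=np.load("top0.npz"); im,d=f["im"],f["d"]; K,T=cam("top"); hsv=cv2.cvtColor(im,cv2.COLOR_RGB2HSV)
P=cloud(K,T,d); v,u=np.indices(d.shape)
b=(u>410)&(u<500)&(v>140)&(v<225)&(P[...,2]>0.055)&(P[...,2]<0.085)
c=max(cv2.findContours(b.astype(np.uint8),0,2)[0],key=len)
(e,r)=cv2.minEnclosingCircle(c); print("bowl",e,r,ray(K,T,e,0.068))
for p in[(430,240),(470,260),(453,248),(400,290),(395,240),(520,240)]: print(p,hsv[p[1],p[0]])
m=(u>390)&(u<520)&(v>214)&(v<285)&(hsv[...,0]>40)&(hsv[...,0]<110)
for bb,st,ce in blobs(m,500):
    r=cv2.minAreaRect(cv2.findContours(bb.astype(np.uint8),0,2)[0][0]); print(r,ray(K,T,r[0],.006),ray(K,T,cv2.boxPoints(r),.006)[:,:2].round(3).tolist())
print(np.round(readout.observe()["position"],3))
E
```

```text
bowl (456.4292297363281, 182.23983764648438) 31.801239013671875 [[ 0.60624922 -0.32841021  0.068     ]]
(430, 240) [ 33  41 143]
(470, 260) [ 34  40 145]
(453, 248) [ 31  38 160]
(400, 290) [ 17 166 175]
(395, 240) [ 16 165 158]
(520, 240) [ 17 182 164]
[ 0.272 -0.397  0.227]
```

>>> move_arm(series=[[0.178, 0.281, 0, 0, 0, 0], [0.178, 0.281, 0, 0, 0, 0], [0.178, 0.281, 0, 0, 0, 0], [0.178, 0.281, 0, 0, 0, 0], [0.178, 0.281, 0, 0, 0, 0]])

```text
clock: 1.1
position: [0.405, -0.1863, 0.2268]
ee_rot: [3.138, 0.146, -0.0]
force: [1.1, -1.0, -0.5]
width: 1.003
gripper_force: 0.0
```

>>> move_arm(series=[[0.178, 0.281, 0, 0, 0, 0], [0.178, 0.281, 0, 0, 0, 0], [0.178, 0.281, 0, 0, 0, 0], [0.178, 0.281, 0, 0, 0, 0], [0.178, 0.281, 0, 0, 0, 0]])

```text
clock: 1.6
position: [0.5386, 0.0243, 0.2265]
ee_rot: [3.138, 0.146, -0.001]
force: [0.8, -1.5, 0.3]
width: 1.002
gripper_force: 0.0
```

>>> move_arm(series=[[0.055, 0.089, 0, 0, 0, 0], [0.055, 0.089, 0, 0, 0, 0], [0.055, 0.089, 0, 0, 0, 0], [0.055, 0.089, 0, 0, 0, 0]], claw=0.25)

```text
clock: 2.0
position: [0.5788, 0.0894, 0.226]
ee_rot: [3.138, 0.148, -0.002]
force: [-0.7, -0.4, 0.7]
width: 0.702
gripper_force: 0.0
```

```bash
python3 - <<'E'
from h import *
f=np.load("top0.npz"); im,d=f["im"],f["d"]; K,T=cam("top"); hsv=cv2.cvtColor(im,cv2.COLOR_RGB2HSV); v,u=np.indices(d.shape)
m=(u>390)&(u<520)&(v>214)&(v<285)&(hsv[...,1]<90)
for bb,st,ce in blobs(m,500):
    r=cv2.minAreaRect(cv2.findContours(bb.astype(np.uint8),0,2)[0][0]); print("mat",r,ray(K,T,r[0],.006),ray(K,T,cv2.boxPoints(r),.006)[:,:2].round(3).tolist())
s=readout.observe(); print(np.round(s["position"],3),np.round(s["joints"],3))
im,d,K,T,h=snap("wrist","w1"); P=cloud(K,T,d); print(K)
for bb,st,ce in blobs((h[...,0]<15)&(h[...,1]>170)&(h[...,2]>120),100):
    print(ce.round(0),st.tolist(),"zmax",np.percentile(P[bb][:,2],[5,50,95]).round(3),P[bb].mean(0).round(4))
E
```

```text
mat ((453.00482177734375, 247.7550048828125), (101.03939819335938, 53.77397918701172), 1.123302698135376) [[ 0.43066498 -0.32847553  0.006     ]] [[0.363, -0.184], [0.512, -0.193], [0.499, -0.474], [0.351, -0.462]]
[0.579 0.089 0.226] [ 0.028  0.405 -0.38   1.647  0.163  1.123 -1.871]
(334.02544873205534, 334.02544873205534, 322.19925832459535, 195.29072320882625)
[31. 56.] [0, 35, 56, 42, 827] zmax [-0.001  0.     0.001] [0.6656 0.4063 0.0024]
[397. 160.] [391, 147, 14, 27, 222] zmax [0.08  0.103 0.105] [0.609  0.0263 0.0989]
[204. 160.] [191, 149, 34, 27, 288] zmax [0.074 0.102 0.105] [0.5925 0.1947 0.0931]
[303. 158.] [293, 148, 24, 27, 327] zmax [0.065 0.097 0.104] [0.6017 0.1078 0.093 ]
```

View pics/w1.png

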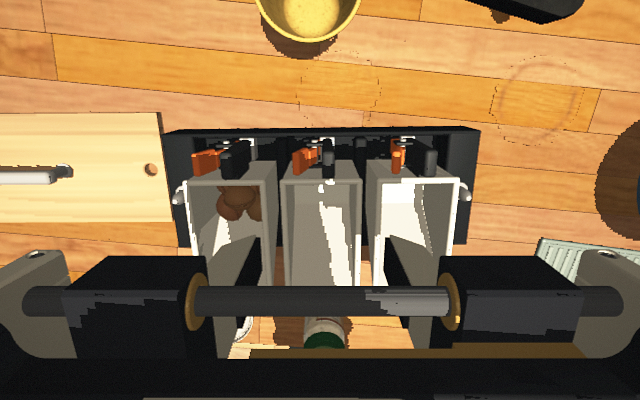

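The wrist view shows three spines at about (235,158), (328,157) and (430,160), with the orange buttons to their left. The pins are at (180,192) and (465,190). I'll measure the spine tops and pins.

```bash
python3 - <<'E'
from h import *
f=np.load("w1.npz"); im,d=f["im"],f["d"]; s=readout.observe(); K,T=cam("wrist",s); P=cloud(K,T,d); v,u=np.indices(d.shape)
yaw=2*np.arctan2(s["ee_rot"][1],s["ee_rot"][0]); print("yaw",np.degrees(yaw))
h=cv2.cvtColor(im,cv2.COLOR_RGB2HSV)
m=(P[...,2]>0.1065)&(P[...,2]<0.118)&(v<200)&(v>120)&(u>150)&(u<480)
for b,st,ce in blobs(m,15):
    print("spine",ce.round(0),st.tolist(),P[b].mean(0).round(4),np.percentile(P[b],[3,97],0)[:,:2].round(4).tolist(), ray(K,T,ce,.11).round(4), h[b].mean(0).round(0))
m=(P[...,2]>0.052)&(P[...,2]<0.078)&(v<215)&(v>170)&(((u>165)&(u<188))|((u>457)&(u<480)))
for b,st,ce in blobs(m,15): print("pin",ce.round(0),st.tolist(),P[b].mean(0).round(4),np.percentile(P[b],[3,97],0).round(4).tolist())
m=(P[...,2]>0.038)&(P[...,2]<0.05)&(h[...,2]<90)&(v<250)&(u>150)&(u<490)
c=cv2.findContours(m.astype(np.uint8),0,2)[0]; r=cv2.minAreaRect(P[m][:,:2].astype(np.float32)); print("tray",r,cv2.boxPoints(r).round(3).tolist())
E
```

```text
yaw 5.291204803338745
spine [430. 163.] [423, 149, 15, 29, 362] [ 6.105e-01 -5.000e-04  1.097e-01] [[0.5995, -0.006], [0.6211, 0.0043]] [[ 6.106e-01 -4.000e-04  1.100e-01]] [31. 20. 75.]
spine [328. 164.] [322, 150, 13, 29, 349] [0.6016 0.0844 0.1098] [[0.5906, 0.0792], [0.6123, 0.0895]] [[0.6017 0.0844 0.11  ]] [48. 20. 55.]
spine [227. 165.] [220, 152, 15, 28, 351] [0.593  0.1689 0.1097] [[0.582, 0.1641], [0.6034, 0.1745]] [[0.5931 0.1689 0.11  ]] [62. 20. 37.]
pin [464. 195.] [458, 188, 14, 14, 145] [ 0.5738 -0.0566  0.0648] [[0.5679, -0.0616, 0.0548], [0.578, -0.0531, 0.0711]]
pin [179. 198.] [172, 191, 13, 14, 139] [0.544  0.2289 0.0652] [[0.5382, 0.225, 0.0548], [0.5477, 0.2339, 0.0713]]
tray ((0.6158652305603027, 0.09254185855388641), (0.2445080727338791, 0.32197603583335876), 5.941328525543213) [[0.4779999852180481, 0.23999999463558197], [0.5109999775886536, -0.07999999821186066], [0.7540000081062317, -0.054999999701976776], [0.7210000157356262, 0.26499998569488525]]
```

>>> move_arm(series=[[0.041, -0.111, 0, 0, 0, 0.01], [0.041, -0.111, 0, 0, 0, 0.01], [0.041, -0.111, -0.06, 0, 0, 0.01], [0.041, -0.111, -0.11, 0, 0, 0.01], [0.041, -0.111, -0.11, 0, 0, 0.01]])

```text
clock: 2.55
position: [0.6058, 0.003, 0.1397]
ee_rot: [3.136, 0.158, -0.014]
force: [-0.5, -0.8, 0.0]
width: 0.622
gripper_force: 0.0
```

```bash
python3 - <<'E'
from h import *
im,d,K,T,h=snap("wrist","w2"); P=cloud(K,T,d); v,u=np.indices(d.shape); s=readout.observe()
m=(P[...,2]>0.1075)&(P[...,2]<0.114)&(np.hypot(P[...,0]-.61,P[...,1])<.04)
print("spine",m.sum(),P[m].mean(0).round(4),np.percentile(P[m],[3,97],0)[:,:2].round(4).tolist(),np.round(s["position"],4),np.round(s["ee_rot"],3))
E
```

```text
spine 603 [6.114e-01 1.000e-04 1.097e-01] [[0.6004, -0.0052], [0.6217, 0.0051]] [0.6077 0.0041 0.1427] [ 3.137  0.159 -0.008]
```

View pics/w2.png

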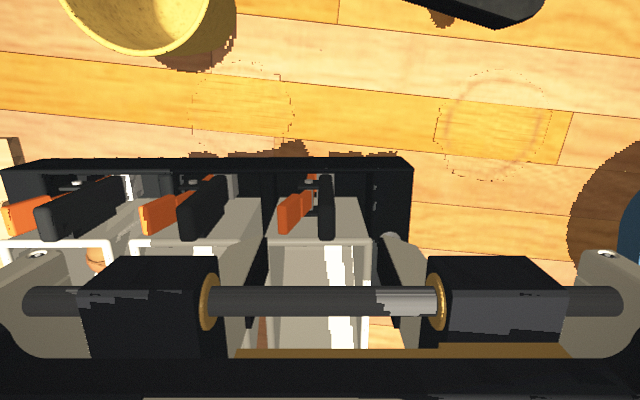

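The wrist view shows the right bin's spine at (326,205), with its button at (292,212). I'll descend and squeeze.

>>> move_arm(series=[[0.001, 0.001, -0.05, 0, 0, 0], [0.001, 0.001, -0.094, 0, 0, 0], [0.001, 0.001, -0.094, 0, 0, 0], [0.001, 0.001, -0.094, 0, 0, 0]])

```text
clock: 3.0
position: [0.6116, 0.0067, 0.0759]
ee_rot: [3.137, 0.162, 0.003]
force: [0.1, 0.3, 0.7]
width: 0.627
gripper_force: 0.0
```

>>> move_arm(series=[[0, 0, 0, 0, 0, 0], [0, 0, 0, 0, 0, 0], [0, 0, 0, 0, 0, 0], [0, 0, 0, 0, 0, 0], [0, 0, 0, 0, 0, 0]], claw=-1, squeeze=30)

```text
clock: 3.5
position: [0.6118, 0.0065, 0.0747]
ee_rot: [3.137, 0.162, 0.003]
force: [1.0, 2.0, 3.3]
width: 0.26
gripper_force: 30.0
```

>>> move_arm(series=[[0, 0, 0, 0, 0, 0], [0, 0, 0, 0, 0, 0], [0, 0, 0, 0, 0, 0]])

```text
clock: 3.8
position: [0.6118, 0.0065, 0.0747]
ee_rot: [3.137, 0.162, 0.003]
force: [0.3, 0.0, 7.2]
width: 0.255
gripper_force: 30.0
```

>>> move_arm(series=[[0, 0, 0.02, 0, 0, 0], [0, 0, 0.04, 0, 0, 0], [0, 0, 0.06, 0, 0, 0], [0, 0, 0.08, 0, 0, 0], [0, 0, 0.1, 0, 0, 0]])

```text
clock: 4.3
position: [0.6108, 0.0067, 0.1504]
ee_rot: [3.137, 0.162, 0.001]
force: [0.0, -0.5, -1.6]
width: 0.257
gripper_force: 30.0
```

>>> move_arm(series=[[0, 0, 0.03, 0, 0, 0], [0, 0, 0.06, 0, 0, 0], [0, 0, 0.09, 0, 0, 0], [0, 0, 0.12, 0, 0, 0], [0, 0, 0.12, 0, 0, 0]])

```text
clock: 4.8
position: [0.6124, 0.0072, 0.2431]
ee_rot: [-3.137, -0.162, -0.01]
force: [0.8, -0.4, -1.9]
width: 0.256
gripper_force: 30.0
```

>>> move_arm(series=[[-0.098, -0.318, 0, 0, 0, -0.14], [-0.098, -0.318, 0, 0, 0, -0.14], [-0.098, -0.318, 0, 0, 0, -0.14], [-0.098, -0.318, 0, 0, 0, -0.14], [-0.098, -0.318, 0, 0, 0, -0.14]])

```text
clock: 5.3
position: [0.5358, -0.2334, 0.2384]
ee_rot: [-3.141, 0.068, 0.001]
force: [0.9, -0.3, -1.6]
width: 0.254
gripper_force: 30.0
```

>>> move_arm(series=[[-0.077, -0.249, 0, 0, 0, 0], [-0.077, -0.249, 0, 0, 0, 0], [-0.077, -0.249, 0, 0, 0, 0], [-0.077, -0.249, 0, 0, 0, 0], [-0.077, -0.249, -0.06, 0, 0, 0]])

```text
clock: 5.8
position: [0.4775, -0.4293, 0.1981]
ee_rot: [3.13, -0.084, 0.009]
force: [0.8, -1.5, -1.6]
width: 0.257
gripper_force: 30.0
```

>>> move_arm(series=[[0, 0, -0.05, 0, 0, 0], [0, 0, -0.08, 0, 0, 0], [0, 0, -0.1, 0, 0, 0], [0, 0, -0.1, 0, 0, 0]])

```text
clock: 6.2
position: [0.4782, -0.4175, 0.1165]
ee_rot: [-3.139, 0.067, 0.005]
force: [0.7, -0.3, -1.4]
width: 0.257
gripper_force: 30.0
```

>>> move_arm(series=[[0, 0, -0.03, 0, 0, 0], [0, 0, -0.05, 0, 0, 0], [0, 0, -0.054, 0, 0, 0], [0, 0, -0.056, 0, 0, 0], [0, 0, -0.057, 0, 0, 0]])

```text
clock: 6.7
position: [0.48, -0.4188, 0.0768]
ee_rot: [3.14, -0.068, 0.002]
force: [-0.6, 0.3, -2.1]
width: 0.258
gripper_force: 30.0
```

>>> move_arm(series=[[0, 0, 0, 0, 0, 0], [0, 0, -0.001, 0, 0, 0], [0, 0, -0.001, 0, 0, 0]])

```text
clock: 7.0
position: [0.4796, -0.4186, 0.0756]
ee_rot: [3.14, -0.068, 0.001]
force: [-0.2, -0.3, -1.5]
width: 0.255
gripper_force: 30.0
```

>>> move_arm(series=[[0, 0, -0.002, 0, 0, 0], [0, 0, -0.004, 0, 0, 0], [0, 0, -0.004, 0, 0, 0], [0, 0, -0.004, 0, 0, 0]])

```text
clock: 7.4
position: [0.4797, -0.4186, 0.0727]
ee_rot: [3.14, -0.068, 0.001]
force: [-0.8, 1.6, 5.3]
width: 0.257
gripper_force: 30.0
```

>>> move_arm(series=[[0, 0, 0, 0, 0, 0], [0, 0, 0, 0, 0, 0], [0, 0, 0, 0, 0, 0]], claw=0.25)

```text
clock: 7.7
position: [0.4795, -0.4183, 0.0721]
ee_rot: [-3.141, 0.067, 0.0]
force: [0.5, 0.4, 0.0]
width: 0.47
gripper_force: 0.2
```

>>> move_arm(series=[[0, 0, 0.03, 0, 0, 0], [0, 0, 0.08, 0, 0, 0], [0, 0, 0.12, 0, 0, 0], [0.02, 0.06, 0.12, 0, 0, 0], [0.02, 0.11, 0.12, 0, 0, 0.14]])

```text
clock: 8.2
position: [0.4962, -0.3351, 0.1631]
ee_rot: [3.136, 0.162, 0.004]
force: [-0.0, 0.9, -0.3]
width: 0.625
gripper_force: 0.0
```

>>> move_arm(series=[[0.071, 0.285, 0, 0, 0, 0.1], [0.071, 0.285, 0, 0, 0, 0.1], [0.071, 0.285, 0, 0, 0, 0.1], [0.071, 0.285, 0, 0, 0, 0.1], [0.071, 0.285, 0, 0, 0, 0.1]])

```text
clock: 8.7
position: [0.5486, -0.1163, 0.1623]
ee_rot: [-3.122, -0.335, -0.001]
force: [0.0, 0.0, 0.4]
width: 0.621
gripper_force: 0.0
```

```bash
python3 - <<'E'
from h import *
im,d,K,T,h=snap("top","top1"); s=readout.observe(); cv2.imwrite("pics/top1c.png",cv2.resize(im[120:300,220:540,::-1],None,fx=2,fy=2))
print(np.round(s["position"],4),np.round(s["ee_rot"],3),np.degrees(2*np.arctan2(s["ee_rot"][1],s["ee_rot"][0])))
E
```

```text
[ 0.5491 -0.1144  0.1623] [-3.12e+00 -3.39e-01 -2.00e-03] -347.6159931828309
```

View pics/top1c.png

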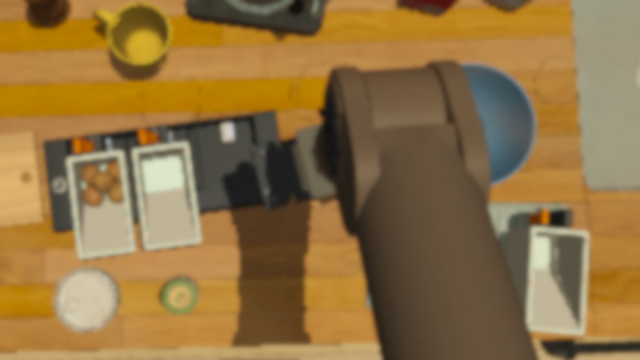

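The first bin is upright on the mat (crop 557,280). Next is the middle bin.

>>> move_arm(series=[[0.07, 0.275, 0, 0, 0, -0.108], [0.07, 0.275, 0, 0, 0, -0.108], [0.07, 0.275, 0, 0, 0, -0.108], [0.07, 0.275, 0, 0, 0, -0.108], [0.07, 0.275, 0, 0, 0, -0.108]])

```text
clock: 9.25
position: [0.6005, 0.091, 0.1622]
ee_rot: [-3.134, -0.16, -0.001]
force: [0.0, 0.6, -1.2]
width: 0.627
gripper_force: 0.0
```

>>> move_arm(series=[[0, 0, 0, 0, 0, 0]])

```text
clock: 9.35
position: [0.6002, 0.087, 0.1618]
ee_rot: [-3.137, -0.156, 0.001]
force: [-0.2, -0.3, 0.0]
width: 0.623
gripper_force: 0.0
```

```bash
python3 - <<'E'
from h import *
im,d,K,T,h=snap("wrist","w3"); P=cloud(K,T,d); s=readout.observe()
for x,y in((.6016,.0844),(.593,.169)):
    m=(P[...,2]>0.1075)&(P[...,2]<0.114)&(np.hypot(P[...,0]-x,P[...,1]-y)<.03)
    print("spine",m.sum(),P[m].mean(0).round(4))
print(np.round(s["position"],4),np.degrees(2*np.arctan2(s["ee_rot"][1],s["ee_rot"][0])))
E
```

```text
spine 494 [0.6023 0.0855 0.1097]
spine 498 [0.5931 0.1702 0.1097]
[0.6001 0.0841 0.1617] 5.530768810411325
```

>>> move_arm(series=[[0.002, 0.0105, -0.03, 0, 0, 0.006], [0.002, 0.0105, -0.07, 0, 0, 0.006], [0.002, 0.0105, -0.1, 0, 0, 0.006], [0.002, 0.0105, -0.116, 0, 0, 0.006], [0.002, 0.0105, -0.116, 0, 0, 0.006]])

```text
clock: 9.9
position: [0.6006, 0.0894, 0.0736]
ee_rot: [3.136, 0.155, -0.005]
force: [0.2, -0.2, 0.5]
width: 0.625
gripper_force: 0.0
```

>>> move_arm(series=[[0, 0, 0, 0, 0, 0], [0, 0, 0, 0, 0, 0], [0, 0, 0, 0, 0, 0], [0, 0, 0, 0, 0, 0], [0, 0, 0, 0, 0, 0]], claw=-1, squeeze=30)

```text
clock: 10.4
position: [0.6025, 0.092, 0.0761]
ee_rot: [-3.138, -0.159, -0.003]
force: [-0.2, 1.8, 3.8]
width: 0.255
gripper_force: 29.9
```

>>> move_arm(series=[[0, 0, 0, 0, 0, 0], [0, 0, 0, 0, 0, 0]])

```text
clock: 10.6
position: [0.6025, 0.0921, 0.0761]
ee_rot: [-3.137, -0.159, -0.003]
force: [-0.2, 2.1, 6.5]
width: 0.26
gripper_force: 29.9
```

>>> move_arm(series=[[0, 0, 0.02, 0, 0, 0], [0, 0, 0.04, 0, 0, 0], [0, 0, 0.06, 0, 0, 0], [0, 0, 0.08, 0, 0, 0], [0, 0, 0.1, 0, 0, 0]])

```text
clock: 11.1
position: [0.6018, 0.0915, 0.1521]
ee_rot: [3.137, 0.159, 0.001]
force: [0.5, -0.0, -1.8]
width: 0.254
gripper_force: 29.9
```

>>> move_arm(series=[[0, 0, 0.03, 0, 0, 0], [0, 0, 0.06, 0, 0, 0], [0, 0, 0.09, 0, 0, 0], [0, 0, 0.12, 0, 0, 0], [0, 0, 0.12, 0, 0, 0]])

```text
clock: 11.6
position: [0.6033, 0.0923, 0.2447]
ee_rot: [-3.137, -0.159, -0.01]
force: [-0.2, -0.5, -2.3]
width: 0.256
gripper_force: 29.9
```

>>> move_arm(series=[[-0.08, -0.3, 0, 0, 0, -0.14], [-0.08, -0.3, 0, 0, 0, -0.14], [-0.08, -0.3, 0, 0, 0, -0.14], [-0.08, -0.3, 0, 0, 0, -0.14], [-0.08, -0.3, 0, 0, 0, -0.14]])

```text
clock: 12.1
position: [0.5396, -0.1375, 0.2399]
ee_rot: [3.139, -0.077, -0.002]
force: [-0.4, -0.3, -1.4]
width: 0.259
gripper_force: 30.0
```

>>> move_arm(series=[[-0.079, -0.264, 0, 0, 0, 0], [-0.079, -0.264, 0, 0, 0, 0], [-0.079, -0.264, 0, 0, 0, 0], [-0.079, -0.264, 0, 0, 0, 0], [-0.079, -0.264, -0.05, 0, 0, 0]])

```text
clock: 12.6
position: [0.481, -0.3407, 0.2063]
ee_rot: [3.132, -0.087, 0.009]
force: [0.3, -0.0, -1.9]
width: 0.256
gripper_force: 30.0
```

>>> move_arm(series=[[0, 0, -0.05, 0, 0, 0], [0, 0, -0.08, 0, 0, 0], [0, 0, -0.1, 0, 0, 0], [0, 0, -0.1, 0, 0, 0], [0, 0, -0.1, 0, 0, 0]])

```text
clock: 13.1
position: [0.4823, -0.331, 0.128]
ee_rot: [-3.141, 0.071, 0.001]
force: [0.5, -0.9, -1.9]
width: 0.255
gripper_force: 30.0
```

>>> move_arm(series=[[0, 0, -0.03, 0, 0, 0], [0, 0, -0.055, 0, 0, 0], [0, 0, -0.065, 0, 0, 0], [0, 0, -0.069, 0, 0, 0], [0, 0, -0.069, 0, 0, 0]])

```text
clock: 13.6
position: [0.4829, -0.3313, 0.0767]
ee_rot: [3.14, -0.071, 0.001]
force: [0.5, -0.1, -0.6]
width: 0.254
gripper_force: 30.0
```

>>> move_arm(series=[[0, 0, -0.001, 0, 0, 0], [0, 0, -0.002, 0, 0, 0], [0, 0, -0.003, 0, 0, 0], [0, 0, -0.003, 0, 0, 0]])

```text
clock: 14.0
position: [0.4829, -0.3313, 0.0742]
ee_rot: [3.14, -0.071, 0.001]
force: [0.7, -1.2, 1.6]
width: 0.255
gripper_force: 30.0
```

>>> move_arm(series=[[0, 0, 0, 0, 0, 0], [0, 0, 0, 0, 0, 0], [0, 0, 0, 0, 0, 0]], claw=0.25)

```text
clock: 14.3
position: [0.4825, -0.331, 0.0738]
ee_rot: [-3.141, 0.071, 0.0]
force: [0.0, 0.6, 0.3]
width: 0.468
gripper_force: 0.2
```

>>> move_arm(series=[[0, 0, 0.03, 0, 0, 0], [0, 0, 0.08, 0, 0, 0], [0, 0, 0.12, 0, 0, 0], [0.02, 0.06, 0.12, 0, 0, 0], [0.02, 0.06, 0.12, 0, 0, 0]])

```text
clock: 14.8
position: [0.5003, -0.2801, 0.1649]
ee_rot: [-3.138, 0.061, -0.005]
force: [1.3, 1.2, -0.1]
width: 0.623
gripper_force: 0.0
```

>>> move_arm(series=[[0.063, 0.309, 0, 0, 0, 0.14], [0.063, 0.309, 0, 0, 0, 0.14], [0.063, 0.309, 0, 0, 0, 0.14], [0.063, 0.309, 0, 0, 0, 0.14], [0.063, 0.309, 0, 0, 0, 0.14]])

```text
clock: 15.3
position: [0.5447, -0.0504, 0.1636]
ee_rot: [-3.136, -0.164, 0.0]
force: [-0.5, 0.2, 0.3]
width: 0.63
gripper_force: 0.0
```

>>> move_arm(series=[[0.063, 0.308, 0, 0, 0, 0], [0.063, 0.308, 0, 0, 0, 0], [0.063, 0.308, 0, 0, 0, 0], [0.063, 0.308, 0, 0, 0, 0], [0.063, 0.308, 0, 0, 0, 0]])

```text
clock: 15.8
position: [0.5914, 0.1808, 0.1634]
ee_rot: [-3.136, -0.164, 0.001]
force: [0.6, -0.6, -1.4]
width: 0.624
gripper_force: 0.0
```

>>> move_arm(series=[[0, 0, 0, 0, 0, 0], [0, 0, 0, 0, 0, 0], [0, 0, 0, 0, 0, 0]])

```text
clock: 16.1
position: [0.5918, 0.1749, 0.1633]
ee_rot: [3.136, 0.157, -0.001]
force: [0.3, -0.7, 0.5]
width: 0.624
gripper_force: 0.0
```

```bash
python3 - <<'E'
from h import *
s=readout.observe(); im,d,K,T,h=snap("wrist","w4"); P=cloud(K,T,d)
for x,y in((.593,.170),):
    m=(P[...,2]>0.1075)&(P[...,2]<0.114)&(np.hypot(P[...,0]-x,P[...,1]-y)<.03)
    print("spine",m.sum(),P[m].mean(0).round(4))
print(np.round(s["position"],4),np.degrees(2*np.arctan2(s["ee_rot"][1],s["ee_rot"][0])))
E
```

```text
spine 487 [0.5931 0.1711 0.1096]
[0.5918 0.1749 0.1633] 5.72605651018533
```

>>> move_arm(series=[[0.001, 0.0033, -0.03, 0, 0, 0.003], [0.001, 0.0033, -0.07, 0, 0, 0.003], [0.001, 0.0033, -0.1, 0, 0, 0.003], [0.001, 0.0033, -0.117, 0, 0, 0.003], [0.001, 0.0033, -0.117, 0, 0, 0.003]])

```text
clock: 16.65
position: [0.5918, 0.1775, 0.0745]
ee_rot: [3.136, 0.162, -0.005]
force: [0.0, 0.5, 0.5]
width: 0.624
gripper_force: 0.0
```

>>> move_arm(series=[[0, 0, 0, 0, 0, 0], [0, 0, 0, 0, 0, 0], [0, 0, 0, 0, 0, 0], [0, 0, 0, 0, 0, 0], [0, 0, 0, 0, 0, 0]], claw=-1, squeeze=45)

```text
clock: 17.15
position: [0.5941, 0.1787, 0.0772]
ee_rot: [3.137, 0.163, 0.004]
force: [0.4, 0.7, 5.3]
width: 0.257
gripper_force: 45.0
```

>>> move_arm(series=[[0, 0, 0, 0, 0, 0], [0, 0, 0, 0, 0, 0]])

```text
clock: 17.35
position: [0.5941, 0.1787, 0.0773]
ee_rot: [3.137, 0.163, 0.004]
force: [0.5, -1.7, 7.6]
width: 0.25
gripper_force: 45.0
```

>>> move_arm(series=[[0, 0, 0.02, 0, 0, 0], [0, 0, 0.04, 0, 0, 0], [0, 0, 0.06, 0, 0, 0], [0, 0, 0.08, 0, 0, 0], [0, 0, 0.1, 0, 0, 0]])

```text
clock: 17.85
position: [0.5928, 0.1792, 0.1527]
ee_rot: [-3.137, -0.164, -0.001]
force: [0.6, -0.8, -1.7]
width: 0.253
gripper_force: 45.0
```

>>> move_arm(series=[[0, 0, 0.04, 0, 0, 0], [0, 0, 0.08, 0, 0, 0], [0, 0, 0.12, 0, 0, 0], [0, 0, 0.16, 0, 0, 0], [0, 0, 0.18, 0, 0, 0]])

```text
clock: 18.35
position: [0.5933, 0.1796, 0.2902]
ee_rot: [-3.136, -0.164, -0.006]
force: [0.2, -0.1, -2.4]
width: 0.252
gripper_force: 45.0
```

>>> move_arm(series=[[-0.008, -0.04, 0, 0, 0, -0.05], [-0.008, -0.09, 0, 0, 0, -0.12], [-0.008, -0.14, 0, 0, 0, -0.2], [-0.008, -0.19, 0, 0, 0, -0.27], [-0.008, -0.24, 0, 0, 0, -0.34]])

```text
clock: 18.85
position: [0.5863, -0.0022, 0.2872]
ee_rot: [-3.116, 0.398, -0.001]
force: [0.8, 0.1, -2.6]
width: 0.255
gripper_force: 45.0
```

>>> move_arm(series=[[-0.009, -0.06, 0, 0, 0, -0.06], [-0.009, -0.12, 0, 0, 0, -0.12], [-0.009, -0.18, 0, 0, 0, -0.18], [-0.009, -0.23, 0, 0, 0, -0.232], [-0.009, -0.264, 0, 0, 0, -0.232]])

```text
clock: 19.35
position: [0.5791, -0.2024, 0.2871]
ee_rot: [3.043, -0.776, 0.001]
force: [0.0, 0.0, -1.9]
width: 0.251
gripper_force: 45.0
```

>>> move_arm(series=[[0, 0, 0, -0.06, -0.11, 0], [0, 0, 0, -0.12, -0.22, 0], [0, 0, 0, -0.18, -0.33, 0], [0, 0, 0, -0.24, -0.44, 0], [0, 0, 0, -0.285, -0.528, 0]])

```text
clock: 19.85
position: [0.5789, -0.1978, 0.2872]
ee_rot: [2.764, -0.697, 0.906]
force: [0.8, -3.9, -1.7]
width: 0.258
gripper_force: 45.0
```

```bash
python3 - <<'E'
from h import *
im,d,K,T,h=snap("top","top2"); s=readout.observe(); cv2.imwrite("pics/top2c.png",cv2.resize(im[100:300,100:540,::-1],(792,360)))
A=R.from_rotvec(s["ee_rot"]).as_matrix(); print(np.round(s["position"],4),A.round(3).tolist(),np.round(s["joints"],2),s["width"])
P=cloud(K,T,d); v,u=np.indices(d.shape)
b=(u>410)&(u<500)&(v>120)&(v<235)&(P[...,2]>0.055)&(P[...,2]<0.085)&(h[...,0]>90)&(h[...,0]<125)
p=P[b][:,:2]; 
from scipy.optimize import least_squares
print(b.sum(), least_squares(lambda q:np.hypot(*(p-q).T)-.083,[.606,-.328],loss="soft_l1",f_scale=.004).x)
E
```

```text
[ 0.5759 -0.1972  0.2842] [[0.709, -0.475, 0.522], [-0.383, -0.88, -0.281], [0.593, -0.0, -0.806]] [ 0.13  0.07 -0.03  2.11  0.59  0.43 -2.44] 0.25150419088385834
284 [ 0.60319367 -0.3243984 ]
```

View pics/top2c.png

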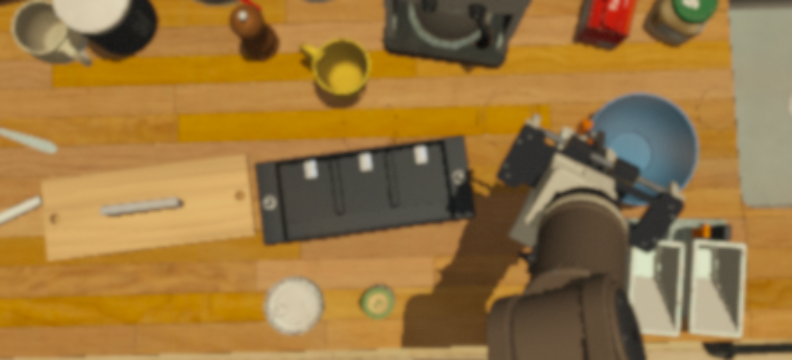

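The tray is now empty. The bowl is at about (645,148) in the crop and hasn't moved, and the two placed bins stand on the mat. I'll carry the walnut bin, half tilted, to the bowl.

>>> move_arm(series=[[0.035, -0.045, 0, -0.01, -0.025, 0], [0.08, -0.105, 0, -0.03, -0.06, 0], [0.125, -0.165, 0, -0.05, -0.1, 0], [0.165, -0.22, 0, -0.071, -0.132, 0], [0.193, -0.256, 0, -0.071, -0.132, 0]])

```text
clock: 20.4
position: [0.7251, -0.3921, 0.285]
ee_rot: [2.658, -0.67, 1.097]
force: [0.8, 1.4, -2.7]
width: 0.252
gripper_force: 45.0
```

>>> move_arm(series=[[0, 0, 0, 0, 0, 0], [0, 0, 0, 0, 0, 0]])

```text
clock: 20.6
position: [0.7239, -0.3939, 0.2854]
ee_rot: [2.657, -0.676, 1.097]
force: [-0.2, -0.1, -2.2]
width: 0.255
gripper_force: 45.0
```

```bash
cat > lip.py <<'E'
from h import *
s=readout.observe(); A=R.from_rotvec(s["ee_rot"]).as_matrix(); p=np.array(s["position"])
# bin axes: z=-tool z, x = tool x (lip -x); grip = TCP - .019*toolz
g=p-.019*A[:,2]; bx=A[:,0]; bz=-A[:,2]
lip=g-.143*bx+.006*bz; ff=g-.068*bx-.084*bz
print("tcp",p.round(4),"tilt",np.degrees(np.arccos(bz[2])).round(1),"az",np.degrees(np.arctan2(A[1,2],A[0,2])).round(1),"roll",A[2,1].round(3),"lip",lip.round(4),"footfront",ff.round(4),"J",np.round(s["joints"],2))
E
python3 lip.py
```

```text
tcp [ 0.7239 -0.3939  0.2854] tilt 44.9 az -28.6 roll 0.0 lip [ 0.6194 -0.337   0.2022] footfront [ 0.7219 -0.3928  0.1913] J [ 0.46  0.38 -0.08  1.79  0.48  0.21 -2.1 ]
```

>>> move_arm(series=[[0, 0, -0.04, 0, 0, 0], [0, 0, -0.08, 0, 0, 0], [0, 0, -0.12, 0, 0, 0], [0, 0, -0.12, 0, 0, 0], [0, 0, -0.12, 0, 0, 0]])

```text
clock: 21.1
position: [0.7275, -0.3923, 0.2021]
ee_rot: [2.677, -0.663, 1.069]
force: [-0.6, 1.3, -2.6]
width: 0.253
gripper_force: 45.0
```

```bash
python3 lip.py
```

```text
tcp [ 0.7275 -0.3923  0.2021] tilt 43.6 az -28.2 roll 0.005 lip [ 0.6206 -0.336   0.1216] footfront [ 0.7233 -0.3906  0.1082] J [ 0.48  0.49 -0.1   1.84  1.13  0.12 -2.74]
```

The wrist runs into its limits (j6 and j7) with this grasp. I'll set the bin upright on its mat slot, regrip it with the tool turned half round, and then pour sideways.

>>> move_arm(series=[[0, 0, 0.04, 0, 0, 0], [0, 0, 0.08, 0, 0, 0], [0, 0, 0.12, 0.04, 0.08, 0], [-0.03, 0.02, 0.12, 0.09, 0.17, 0], [-0.08, 0.06, 0.12, 0.15, 0.28, 0]])

```text
clock: 21.6
position: [0.668, -0.3473, 0.2979]
ee_rot: [2.886, -0.732, 0.631]
force: [0.7, -2.4, -3.6]
width: 0.25
gripper_force: 45.0
```

>>> move_arm(series=[[-0.04, 0.03, 0, 0.06, 0.1, 0], [-0.08, 0.06, 0, 0.12, 0.2, 0], [-0.12, 0.09, 0, 0.19, 0.35, 0], [-0.15, 0.11, 0, 0.19, 0.35, 0], [-0.15, 0.11, 0, 0.19, 0.35, 0]])

```text
clock: 22.1
position: [0.5552, -0.2613, 0.2963]
ee_rot: [-3.044, 0.764, -0.022]
force: [0.2, -0.0, -2.3]
width: 0.254
gripper_force: 45.0
```

```bash
python3 lip.py
```

```text
tcp [ 0.5552 -0.2613  0.2963] tilt 0.8 az -1.5 roll -0.007 lip [ 0.4288 -0.1938  0.3195] footfront [ 0.4962 -0.2292  0.2305] J [ 0.87  0.47 -0.78  1.46  0.34  1.33 -2.  ]
```

>>> move_arm(series=[[-0.091, 0.0245, 0, 0, 0.013, 0.428], [-0.091, 0.0245, 0, 0, 0.013, 0.428], [-0.091, 0.0245, 0, 0, 0.013, 0.428], [-0.091, 0.0245, 0, 0, 0.013, 0.428], [-0.091, 0.0245, -0.05, 0, 0.013, 0.428]])

```text
clock: 22.6
position: [0.4913, -0.2473, 0.2615]
ee_rot: [3.137, -0.08, 0.019]
force: [1.4, -0.2, -2.6]
width: 0.25
gripper_force: 45.0
```

>>> move_arm(series=[[0, 0, -0.05, 0, 0, 0], [0, 0, -0.1, 0, 0, 0], [0, 0, -0.15, 0, 0, 0], [0, 0, -0.15, 0, 0, 0], [0, 0, -0.15, 0, 0, 0]])

```text
clock: 23.1
position: [0.4882, -0.2471, 0.1454]
ee_rot: [3.14, -0.075, 0.004]
force: [0.5, -0.8, -2.6]
width: 0.253
gripper_force: 45.0
```

```bash
python3 lip.py
```

```text
tcp [ 0.4882 -0.2471  0.1454] tilt 0.1 az -13.4 roll 0.0 lip [ 0.3453 -0.2403  0.17  ] footfront [ 0.4205 -0.2439  0.0802] J [ 0.97  0.53 -0.85  1.82  0.47  1.   -1.68]
```

>>> move_arm(series=[[0, 0.0055, -0.04, 0, 0, 0], [0, 0.0055, -0.07, 0, 0, 0], [0, 0.0055, -0.085, 0, 0, 0], [0, 0.0055, -0.091, 0, 0, 0], [0, 0.0055, -0.091, 0, 0, 0]])

```text
clock: 23.6
position: [0.4883, -0.2439, 0.0772]
ee_rot: [3.138, -0.072, 0.005]
force: [-0.6, -0.8, -1.8]
width: 0.251
gripper_force: 45.0
```

>>> move_arm(series=[[0, 0, -0.001, 0, 0, 0], [0, 0, -0.002, 0, 0, 0], [0, 0, -0.002, 0, 0, 0], [0, 0, -0.002, 0, 0, 0]])

```text
clock: 24.0
position: [0.4884, -0.244, 0.0756]
ee_rot: [3.138, -0.071, 0.006]
force: [0.5, -0.3, 3.6]
width: 0.252
gripper_force: 45.0
```

>>> move_arm(series=[[0, 0, 0, 0, 0, 0], [0, 0, 0, 0, 0, 0], [0, 0, 0, 0, 0, 0]], claw=0.25)

```text
clock: 24.3
position: [0.4872, -0.2434, 0.0746]
ee_rot: [3.139, -0.07, 0.003]
force: [0.2, -0.8, -1.2]
width: 0.464
gripper_force: 0.0
```

>>> move_arm(series=[[0, 0, 0.03, 0, 0, 0], [0, 0, 0.08, 0, 0, 0], [0, 0, 0.14, 0, 0, 0], [0, 0, 0.14, 0, 0, 0.1], [0, 0, 0.14, 0, 0, 0.2]])

```text
clock: 24.8
position: [0.4875, -0.2441, 0.1809]
ee_rot: [3.127, 0.264, 0.005]
force: [0.2, -1.6, -1.0]
width: 0.62
gripper_force: 0.0
```

>>> move_arm(series=[[0, 0, 0, 0, 0, 0.7], [0, 0, 0, 0, 0, 0.7], [0, 0, 0, 0, 0, 0.7], [0, 0, 0, 0, 0, 0.7], [0, 0, 0, 0, 0, 0.7]])

```text
clock: 25.3
position: [0.4866, -0.2439, 0.1791]
ee_rot: [2.826, 1.371, 0.002]
force: [0.1, -0.5, -0.3]
width: 0.626
gripper_force: 0.0
```

>>> move_arm(series=[[0, 0, 0, 0, 0, 0.7], [0, 0, 0, 0, 0, 0.7], [0, 0, 0, 0, 0, 0.7], [0, 0, 0, 0, 0, 0.7], [0, 0, 0, 0, 0, 0.7]])

```text
clock: 25.8
position: [0.4866, -0.2439, 0.179]
ee_rot: [-2.146, -2.292, -0.003]
force: [0.3, -0.3, 0.5]
width: 0.627
gripper_force: 0.0
```

>>> move_arm(series=[[0, 0, 0, 0, 0, 0.7], [0, 0, 0, 0, 0, 0.7], [0, 0, 0, 0, 0, 0.7], [0, 0, 0, 0, 0, 0.7], [0, 0, 0, 0, 0, 0.7]])

```text
clock: 26.3
position: [0.4866, -0.2439, 0.1791]
ee_rot: [-1.182, -2.908, -0.003]
force: [0.0, 0.1, 0.0]
width: 0.627
gripper_force: 0.0
```

>>> move_arm(series=[[0, 0, 0, 0, 0, 0.7], [0, 0, 0, 0, 0, 0.7], [0, 0, 0, 0, 0, 0.7], [0, 0, 0, 0, 0, 0.7], [0, 0, 0, 0, 0, 0.7]])

```text
clock: 26.8
position: [0.4866, -0.2439, 0.1791]
ee_rot: [-0.061, -3.137, -0.003]
force: [0.1, 0.7, 1.0]
width: 0.623
gripper_force: 0.0
```

```bash
python3 lip.py; python3 - <<'E'
from h import *
s=readout.observe(); im,d,K,T,h=snap("wrist","w5"); P=cloud(K,T,d); print(R.from_rotvec(s["ee_rot"]).as_matrix().round(4).tolist(), s["width"])
m=(P[...,2]>0.1055)&(P[...,2]<0.112)&(np.hypot(P[...,0]-.489,P[...,1]+.25)<.03)&(h[...,1]<120)
print("spine",m.sum(),P[m].mean(0).round(4))
E
```

```text
tcp [ 0.4866 -0.2439  0.1791] tilt 0.2 az 153.4 roll 0.002 lip [ 0.6296 -0.2495  0.2035] footfront [ 0.5543 -0.2464  0.1138] J [ 1.18  0.68 -1.25  1.77  0.68  1.22  1.27]
[[-0.9992, 0.0389, -0.0039], [0.0389, 0.9992, 0.0019], [0.0039, 0.0018, -1.0]] 0.6228972023556977
spine 395 [ 0.4856 -0.2554  0.1077]
```

View pics/w5.png

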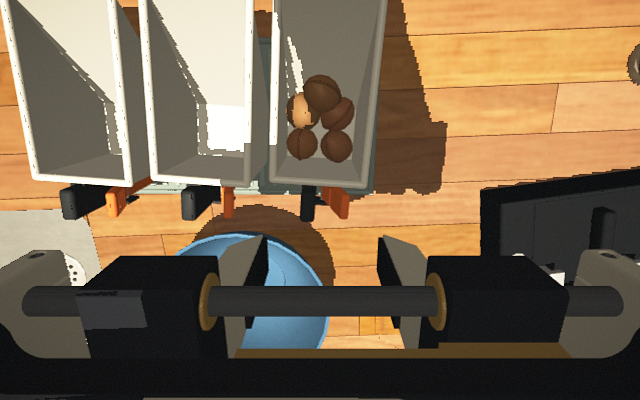

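The wrist view (now flipped) shows all three bins upright on the mat, five walnuts in the right-hand one (320,120) and its spine at (307,200). I'll regrip it.

>>> move_arm(series=[[0.002, -0.001, -0.04, 0, 0, 0], [0.002, -0.001, -0.09, 0, 0, 0], [0.002, -0.001, -0.125, 0, 0, 0], [0.002, -0.001, -0.138, 0, 0, 0], [0.002, -0.001, -0.138, 0, 0, 0]])

```text
clock: 27.35
position: [0.488, -0.2442, 0.0751]
ee_rot: [-0.072, -3.136, -0.004]
force: [-0.7, 0.6, -0.1]
width: 0.623
gripper_force: 0.0
```

>>> move_arm(series=[[0, 0, 0, 0, 0, 0], [0, 0, 0, 0, 0, 0], [0, 0, 0, 0, 0, 0], [0, 0, 0, 0, 0, 0], [0, 0, 0, 0, 0, 0]], claw=-1, squeeze=45)

```text
clock: 27.85
position: [0.4904, -0.2451, 0.0774]
ee_rot: [0.071, 3.14, 0.001]
force: [0.7, -1.5, 7.8]
width: 0.253
gripper_force: 45.0
```

```bash
python3 lip.py; python3 -c "
from h import *
s=readout.observe(); print(s['width'],s['force'])"
```

```text
tcp [ 0.4904 -0.2451  0.0774] tilt 0.1 az 33.0 roll 0.001 lip [ 0.6332 -0.2516  0.1026] footfront [ 0.5584 -0.2482  0.0125] J [ 1.11  0.78 -1.14  1.86  0.83  1.06  1.15]
0.25251029965835614 [ 0.65219264 -1.54588682  7.82759957]
```

>>> move_arm(series=[[0, 0, 0.02, 0, 0, 0], [0, 0, 0.05, 0, 0, 0], [0, 0, 0.09, 0, 0, 0], [0, 0, 0.14, 0, 0, 0], [0, 0, 0.19, 0, 0, 0]])

```text
clock: 28.35
position: [0.488, -0.2437, 0.2202]
ee_rot: [-0.069, -3.137, -0.005]
force: [1.3, -1.0, -2.9]
width: 0.251
gripper_force: 45.0
```

>>> move_arm(series=[[0, 0, 0.04, 0, 0, 0], [0, 0, 0.08, 0, 0, 0], [0, 0, 0.11, 0, 0, -0.05], [0.02, 0.02, 0.11, 0, 0, -0.14], [0.04, 0.04, 0.11, 0, 0, -0.24]])

```text
clock: 28.85
position: [0.5186, -0.2142, 0.3023]
ee_rot: [-0.471, -3.104, -0.003]
force: [0.8, 0.9, -3.6]
width: 0.25
gripper_force: 45.0
```

>>> move_arm(series=[[0.01, 0.01, 0, 0, 0, -0.12], [0.02, 0.02, 0, 0, 0, -0.25], [0.03, 0.03, 0, 0, 0, -0.38], [0.045, 0.04, 0, 0, 0, -0.51], [0.053, 0.047, 0, 0, 0, -0.63]])

```text
clock: 29.35
position: [0.5585, -0.1777, 0.3015]
ee_rot: [-1.449, -2.785, -0.005]
force: [0.6, 0.2, -2.0]
width: 0.251
gripper_force: 45.0
```

>>> move_arm(series=[[0, 0, 0, 0, 0, -0.087], [0, 0, 0, 0, 0, -0.087]])

```text
clock: 29.55
position: [0.5582, -0.1781, 0.3015]
ee_rot: [-1.569, -2.719, -0.004]
force: [0.1, -0.1, -2.0]
width: 0.251
gripper_force: 45.0
```

```bash
sed -i 's/bx=A\[:,0\]/bx=-A[:,0]/' lip.py; python3 lip.py; python3 -c "
from h import *
s=readout.observe(); A=R.from_rotvec(s['ee_rot']).as_matrix(); print('binyaw',np.degrees(np.arctan2(-A[1,0],-A[0,0])),s['width'])"
```

```text
tcp [ 0.5582 -0.1781  0.3015] tilt 0.2 az 94.0 roll 0.001 lip [ 0.4866 -0.0544  0.327 ] footfront [ 0.5241 -0.119   0.2367] J [ 0.84  0.48 -0.94  1.5   0.38  1.36  0.4 ]
binyaw -59.97489569909657 0.2511213557112257
```

Now tilt to about 43°.

>>> move_arm(series=[[0, 0, 0, -0.08, -0.045, 0], [0, 0, 0, -0.19, -0.11, 0], [0, 0, 0, -0.31, -0.18, 0], [0, 0, 0, -0.43, -0.25, 0], [0, 0, 0, -0.52, -0.3, 0]])

```text
clock: 30.05
position: [0.5579, -0.1778, 0.3021]
ee_rot: [1.274, 2.222, -0.416]
force: [-0.9, -0.4, -3.2]
width: 0.25
gripper_force: 45.0
```

```bash
python3 lip.py; python3 - <<'E'
from h import *
from scipy.optimize import least_squares
im,d,K,T,h=snap("top","top3"); P=cloud(K,T,d); v,u=np.indices(d.shape)
b=(u>400)&(u<510)&(v>120)&(v<240)&(P[...,2]>0.055)&(P[...,2]<0.085)&(h[...,0]>90)&(h[...,0]<125)
p=P[b][:,:2]; q=least_squares(lambda q:np.hypot(*(p-q).T)-.083,[.606,-.328],loss="soft_l1",f_scale=.004); print(b.sum(),q.x,q.cost)
c=(P[...,2]>0.006)&(P[...,2]<0.02)&(u>90)&(u<243)&(v>165)&(v<260)
print("cover",ray(K,T,cv2.minAreaRect(np.argwhere(c)[:,::-1].astype(np.float32))[0],.012))
E
```

```text
tcp [ 0.5579 -0.1778  0.3021] tilt 36.2 az -59.6 roll 0.001 lip [ 0.4921 -0.0654  0.2378] footfront [ 0.5496 -0.1635  0.2095] J [ 0.57  0.24 -0.84  1.93  0.93  1.06 -0.19]
334 [ 0.63268341 -0.30724363] 0.002067009670185217
cover [[0.54951297 0.47254605 0.012     ]]
```

```bash
python3 - <<'E'
from h import *
im=cv2.imread("pics/top3.png"); cv2.imwrite("pics/top3c.png",cv2.resize(im[100:300,80:540],(782,340)))
E
```

```text
(no output)
```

View pics/top3c.png

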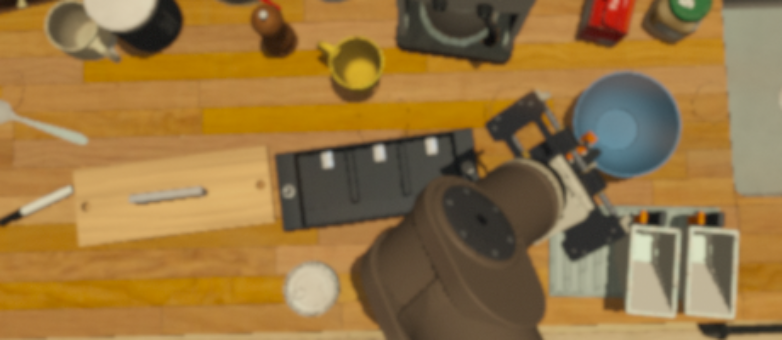

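The bowl has been knocked to about (0.631, -0.308), crop (628,124). I'll move with the lip over its new centre.

>>> move_arm(series=[[0.03, -0.05, 0, -0.02, -0.012, 0], [0.06, -0.105, 0, -0.05, -0.03, 0], [0.093, -0.163, 0, -0.08, -0.046, 0], [0.125, -0.22, 0, -0.11, -0.063, 0], [0.155, -0.273, 0, -0.127, -0.073, 0]])

```text
clock: 30.6
position: [0.6747, -0.3865, 0.3004]
ee_rot: [1.208, 2.099, -0.499]
force: [0.1, 0.5, -2.7]
width: 0.252
gripper_force: 45.0
```

>>> move_arm(series=[[0.02, -0.035, 0, 0, 0, 0], [0.031, -0.054, -0.03, 0, 0, 0], [0.031, -0.054, -0.07, 0, 0, 0], [0.031, -0.054, -0.1, 0, 0, 0], [0.031, -0.054, -0.12, 0, 0, 0]])

```text
clock: 31.1
position: [0.6964, -0.4254, 0.2079]
ee_rot: [1.21, 2.102, -0.498]
force: [0.6, 0.5, -3.1]
width: 0.256
gripper_force: 45.0
```

```bash
python3 lip.py
```

```text
tcp [ 0.6964 -0.4254  0.2079] tilt 44.4 az -60.1 roll -0.003 lip [ 0.6363 -0.322   0.1257] footfront [ 0.6946 -0.4229  0.1139] J [ 0.65  0.6  -0.59  1.73  1.41  0.86 -0.24]
```

>>> move_arm(series=[[-0.005, 0.009, 0.013, -0.072, -0.042, 0], [-0.011, 0.019, 0.026, -0.144, -0.083, 0], [-0.017, 0.03, 0.037, -0.217, -0.125, 0], [-0.024, 0.041, 0.0475, -0.289, -0.167, 0], [-0.024, 0.041, 0.0475, -0.289, -0.167, 0]])

```text
clock: 31.6
position: [0.6793, -0.3916, 0.2444]
ee_rot: [1.033, 1.805, -0.658]
force: [0.7, 0.3, -4.0]
width: 0.25
gripper_force: 45.0
```

>>> move_arm(series=[[-0.007, 0.0125, 0.009, -0.072, -0.042, 0], [-0.0146, 0.025, 0.017, -0.144, -0.083, 0], [-0.0146, 0.025, 0.017, -0.144, -0.083, 0], [-0.022, 0.039, 0.023, -0.217, -0.125, 0], [-0.0305, 0.053, 0.028, -0.289, -0.167, 0]])

```text
clock: 32.1
position: [0.6568, -0.3565, 0.2691]
ee_rot: [0.865, 1.491, -0.791]
force: [-0.7, -0.4, -2.7]
width: 0.252
gripper_force: 45.0
```

>>> move_arm(series=[[0, 0, 0, 0, 0, 0], [0, 0, 0, 0, 0, 0], [0, 0, 0, 0, 0, 0], [0, 0, 0, 0, 0, 0], [0, 0, 0, 0, 0, 0]])

```text
clock: 32.6
position: [0.6571, -0.3549, 0.2687]
ee_rot: [0.863, 1.493, -0.786]
force: [-1.0, -0.5, -1.5]
width: 0.252
gripper_force: 45.0
```

```bash
python3 lip.py; python3 - <<'E'
from h import *
im,d,K,T,h=snap("side","s1"); cv2.imwrite("pics/s1c.png",cv2.resize(im[130:400,200:560,::-1],(720,540)))
E
```

```text
tcp [ 0.6571 -0.3549  0.2687] tilt 84.7 az -60.0 roll 0.001 lip [ 0.6382 -0.3219  0.1286] footfront [ 0.6864 -0.4055  0.195 ] J [ 0.3   0.71 -0.45  2.15  2.07  1.58 -1.15]
```

View pics/s1c.png

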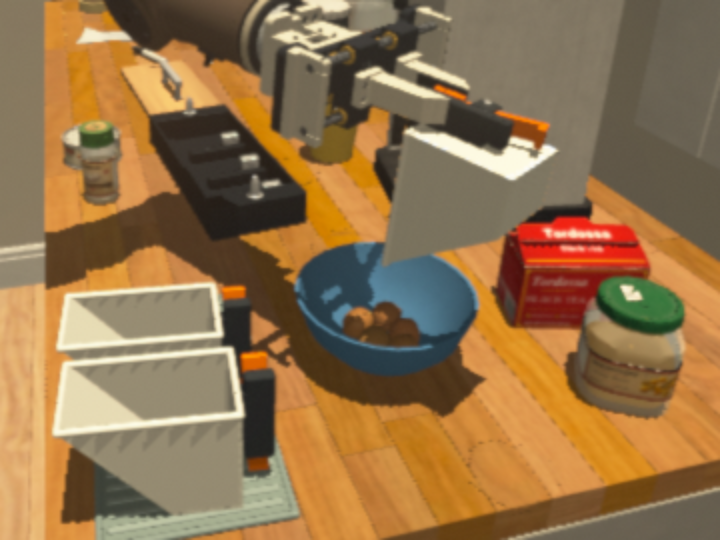

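The side view shows five walnuts in the bowl (380,325) and the bin tipped above it. I'll untilt and return the bin to the mat.

>>> move_arm(series=[[0, 0, 0.05, 0, 0, 0], [-0.01, 0, 0.07, 0.09, 0.052, 0], [-0.03, 0, 0.07, 0.2, 0.116, 0], [-0.05, 0, 0.07, 0.31, 0.18, 0], [-0.07, 0, 0.07, 0.42, 0.243, 0]])

```text
clock: 33.15
position: [0.6046, -0.3525, 0.3217]
ee_rot: [1.114, 1.938, -0.582]
force: [-1.9, -2.6, -3.3]
width: 0.25
gripper_force: 45.0
```

>>> move_arm(series=[[-0.02, 0, 0, 0.115, 0.067, 0], [-0.04, 0, 0, 0.23, 0.133, 0], [-0.06, 0.02, 0, 0.345, 0.2, 0], [-0.08, 0.04, 0, 0.46, 0.267, 0], [-0.1, 0.06, 0, 0.575, 0.333, 0]])

```text
clock: 33.65
position: [0.5293, -0.3068, 0.3224]
ee_rot: [1.425, 2.48, -0.222]
force: [0.5, -0.7, -3.3]
width: 0.252
gripper_force: 45.0
```

>>> move_arm(series=[[-0.01, 0.02, 0, 0.115, 0.067, 0], [-0.02, 0.04, 0, 0.227, 0.131, 0], [-0.02, 0.04, 0, 0.227, 0.131, 0], [-0.02, 0.04, 0, 0.227, 0.131, 0]])

```text
clock: 34.05
position: [0.515, -0.2797, 0.3198]
ee_rot: [1.55, 2.686, -0.036]
force: [0.9, 0.5, -1.0]
width: 0.256
gripper_force: 45.0
```

```bash
python3 lip.py; python3 - <<'E'
from h import *
s=readout.observe(); im,d,K,T,h=snap("wrist","w6"); print(s["force"])
E
```

```text
tcp [ 0.515  -0.2797  0.3198] tilt 2.6 az -59.9 roll 0.0 lip [ 0.4429 -0.1551  0.3382] footfront [ 0.4825 -0.2235  0.2518] J [ 0.9   0.38 -0.72  1.52  0.29  1.31  0.67]
[ 0.94883057  0.47264213 -0.97128693]
```

View pics/w6.png

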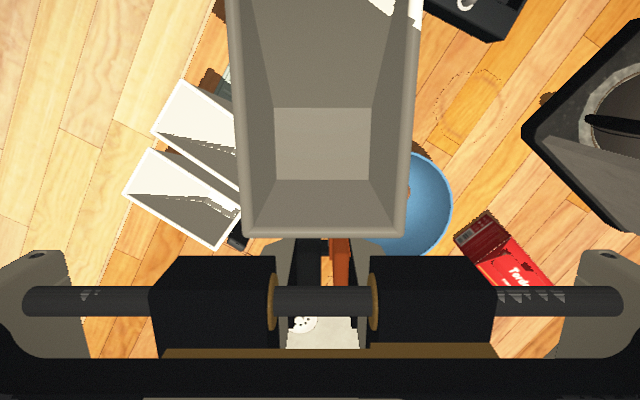

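The wrist view shows the bin empty (320,140). I'll level it, turn it and place it in slot 3.

>>> move_arm(series=[[-0.033, 0.046, 0, 0.037, 0.022, 0], [-0.033, 0.046, 0, 0.037, 0.022, 0]])

```text
clock: 34.3
position: [0.4886, -0.2402, 0.3206]
ee_rot: [-1.562, -2.724, 0.001]
force: [0.5, 0.9, -1.1]
width: 0.251
gripper_force: 45.0
```

>>> move_arm(series=[[0, 0, 0, 0, 0, 0.7], [0, 0, 0, 0, 0, 0.7], [0, 0, 0, 0, 0, 0.7], [0, 0, 0, 0, 0, 0.7], [0, 0, 0, 0, 0, 0.7]])

```text
clock: 34.8
position: [0.4901, -0.2439, 0.3205]
ee_rot: [-0.478, -3.105, 0.006]
force: [-0.0, 0.2, -1.6]
width: 0.251
gripper_force: 45.0
```

>>> move_arm(series=[[0, 0, 0, 0, 0, 0.257], [0, 0, 0, 0, 0, 0.257], [0, 0, -0.06, 0, 0, 0.257], [0, 0, -0.12, 0, 0, 0.257], [0, 0, -0.18, 0, 0, 0.257]])

```text
clock: 35.3
position: [0.4902, -0.2441, 0.1844]
ee_rot: [0.066, 3.14, -0.006]
force: [0.6, -1.4, -2.5]
width: 0.249
gripper_force: 45.0
```

>>> move_arm(series=[[0, 0, 0, 0, 0, 0], [0, 0, 0, 0, 0, 0]])

```text
clock: 35.5
position: [0.4903, -0.2438, 0.1863]
ee_rot: [-0.066, -3.139, 0.002]
force: [0.5, 0.4, -0.6]
width: 0.254
gripper_force: 45.0
```

```bash
python3 lip.py;python3 -c "
from h import *
s=readout.observe(); A=R.from_rotvec(s['ee_rot']).as_matrix(); print('binyaw',np.degrees(np.arctan2(-A[1,0],-A[0,0])),s['width'])"
```

```text
tcp [ 0.4903 -0.2438  0.1863] tilt 0.1 az -143.9 roll -0.001 lip [ 0.3475 -0.2378  0.2115] footfront [ 0.4222 -0.2411  0.1214] J [ 1.    0.5  -0.9   1.76  0.44  1.09  1.48]
binyaw -2.4115771176155465 0.25357930276440765
```

>>> move_arm(series=[[0, 0, -0.05, 0, 0, 0], [0, 0, -0.1, 0, 0, 0], [0, 0, -0.13, 0, 0, 0], [0, 0, -0.142, 0, 0, 0], [0, 0, -0.142, 0, 0, 0]])

```text
clock: 36.0
position: [0.4912, -0.2446, 0.0802]
ee_rot: [-0.068, -3.141, 0.002]
force: [0.5, 0.7, -1.8]
width: 0.25
gripper_force: 45.0
```

>>> move_arm(series=[[0, 0, -0.001, 0, 0, 0], [0, 0, -0.002, 0, 0, 0], [0, 0, -0.003, 0, 0, 0], [0, 0, -0.003, 0, 0, 0]])

```text
clock: 36.4
position: [0.4909, -0.2448, 0.0775]
ee_rot: [-0.069, -3.141, 0.002]
force: [0.2, -1.1, 4.0]
width: 0.254
gripper_force: 45.0
```

>>> move_arm(series=[[0, 0, 0, 0, 0, 0], [0, 0, 0, 0, 0, 0], [0, 0, 0, 0, 0, 0]], claw=0.25)

```text
clock: 36.7
position: [0.49, -0.2442, 0.0766]
ee_rot: [-0.069, -3.139, 0.0]
force: [0.6, 0.4, -0.0]
width: 0.461
gripper_force: 0.2
```

>>> move_arm(series=[[0, 0, 0.03, 0, 0, 0], [0, 0, 0.08, 0, 0, 0], [0, 0, 0.14, 0, 0, 0], [0, 0, 0.18, 0, 0, 0], [0, 0, 0.18, 0, 0, 0]])

```text
clock: 37.2
position: [0.492, -0.2447, 0.2155]
ee_rot: [0.069, 3.138, -0.004]
force: [0.3, 1.0, -0.6]
width: 0.626
gripper_force: 0.0
```

>>> move_arm(series=[[0.06, 0.1, 0, 0, 0, -0.7], [0.06, 0.1, 0, 0, 0, -0.7], [0.06, 0.1, 0, 0, 0, -0.7], [0.06, 0.1, 0, 0, 0, -0.7], [0.06, 0.1, 0, 0, 0, -0.7]])

```text
clock: 37.7
position: [0.5344, -0.1692, 0.2104]
ee_rot: [-1.196, -2.901, 0.0]
force: [0.1, 0.4, 0.2]
width: 0.625
gripper_force: 0.0
```

>>> move_arm(series=[[0.048, 0.053, 0, 0, 0, -0.658], [0.048, 0.053, 0, 0, 0, -0.658], [0.048, 0.053, 0, 0, 0, -0.658], [0.048, 0.053, 0, 0, 0, -0.658], [0.048, 0.053, 0, 0, 0, -0.658]])

```text
clock: 38.2
position: [0.5703, -0.1297, 0.2103]
ee_rot: [-2.107, -2.326, 0.001]
force: [-0.2, 0.6, -0.5]
width: 0.625
gripper_force: 0.0
```

>>> move_arm(series=[[0, 0, 0, 0, 0, 0], [0, 0, 0, 0, 0, 0]])

```text
clock: 38.4
position: [0.5705, -0.1298, 0.2108]
ee_rot: [-2.097, -2.336, -0.0]
force: [0.5, -0.4, 0.8]
width: 0.626
gripper_force: 0.0
```

```bash
cat > pin.py <<'E'
import sys; from h import *
x,y=map(float,sys.argv[1:3]); s=readout.observe(); im,d,K,T,h=snap("wrist",sys.argv[3]); P=cloud(K,T,d)
A=R.from_rotvec(s["ee_rot"]).as_matrix(); p=np.array(s["position"]); print("tcp",p.round(4),"yaw",np.degrees(np.arctan2(A[1,0],A[0,0])).round(2),"lean",A[:2,2].round(4),"J7",round(s["joints"][6],2))
m=(P[...,2]>0.062)&(P[...,2]<0.078)&(np.hypot(P[...,0]-x,P[...,1]-y)<.025)
if m.sum(): print("pin top",m.sum(),"mean",P[m].mean(0).round(4),"mid",((np.percentile(P[m],2,0)+np.percentile(P[m],98,0))/2).round(4)); t=P[m][:,2]>.068; print("tip",t.sum(),P[m][t].mean(0).round(4))
E
python3 pin.py .574 -.057 p1
```

```text
tcp [ 0.5705 -0.1298  0.2108] yaw 96.17 lean [-0.0019  0.0018] J7 0.0
pin top 140 mean [ 0.5729 -0.0571  0.0671] mid [ 0.5729 -0.0572  0.0671]
tip 54 [ 0.5729 -0.0571  0.07  ]
```

>>> move_arm(series=[[-0.03, 0.3, 0, 0, 0, 0], [-0.03, 0.3, 0, 0, 0, 0], [-0.03, 0.3, 0, 0, 0, 0], [-0.03, 0.3, 0, 0, 0, 0], [-0.03, 0.3, 0, 0, 0, 0]])

```text
clock: 38.95
position: [0.5473, 0.1003, 0.2118]
ee_rot: [-2.092, -2.34, -0.004]
force: [0.9, -0.2, -0.4]
width: 0.627
gripper_force: 0.0
```

>>> move_arm(series=[[-0.01, 0.081, 0, 0, 0, 0], [-0.01, 0.081, 0, 0, 0, 0], [-0.01, 0.081, 0, 0, 0, 0], [-0.01, 0.081, 0, 0, 0, 0]])

```text
clock: 39.35
position: [0.5412, 0.1549, 0.2112]
ee_rot: [-2.101, -2.334, -0.0]
force: [0.1, -0.5, 0.7]
width: 0.626
gripper_force: 0.0
```

```bash
python3 pin.py .544 .229 p2
```

```text
tcp [0.5412 0.1549 0.2112] yaw 96.03 lean [-0.0008  0.0011] J7 -0.53
pin top 141 mean [0.5421 0.2322 0.0671] mid [0.5421 0.2321 0.0674]
tip 60 [0.5422 0.2321 0.0699]
```

View pics/p2.png

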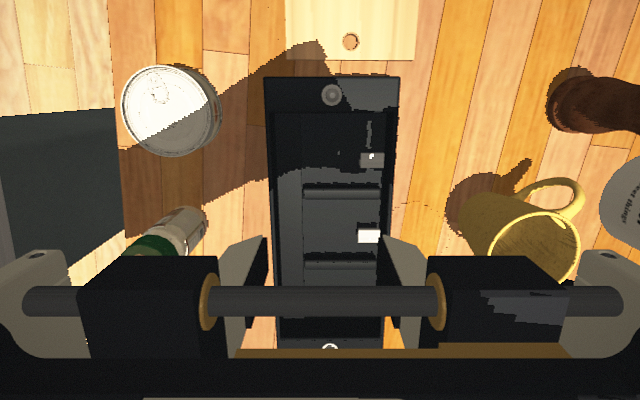

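The wrist view (yaw 96°) shows the near pin at (332,95) and the near cover hole at (350,42). The pins are 291 mm apart, as specified. Now to the cover.

>>> move_arm(series=[[0, 0.3, 0, 0, 0, 0], [0, 0.3, 0, 0, 0, 0], [0, 0.3, 0, 0, 0, 0], [0, 0.3, 0, 0, 0, 0], [0, 0.3, 0, 0, 0, 0]])

```text
clock: 39.9
position: [0.5406, 0.384, 0.2113]
ee_rot: [-2.098, -2.334, -0.003]
force: [-0.4, -0.3, -0.0]
width: 0.62
gripper_force: 0.0
```

>>> move_arm(series=[[0, 0, 0, 0, 0, 0], [0, 0, 0, 0, 0, 0]])

```text
clock: 40.1
position: [0.5419, 0.3795, 0.2109]
ee_rot: [-2.103, -2.333, 0.0]
force: [0.9, -1.0, 0.4]
width: 0.623
gripper_force: 0.0
```

```bash
cat > cov.py <<'E'
import sys; from h import *
s=readout.observe(); im,d,K,T,h=snap("wrist",sys.argv[1]); P=cloud(K,T,d); z0=float(sys.argv[2])
A=R.from_rotvec(s["ee_rot"]).as_matrix(); p=np.array(s["position"]); print("tcp",p.round(4),"yaw",np.degrees(np.arctan2(A[1,0],A[0,0])).round(2),"lean",A[:2,2].round(4))
v,u=np.indices(d.shape)
m=(P[...,2]>z0+.046)&(P[...,2]<z0+.056)&(v<255)
for b,st,ce in blobs(m,60):
    q=P[b]; r=cv2.minAreaRect(q[:,:2].astype(np.float32)); print("bar",st.tolist(),np.round(r[0],4),np.round(r[1],4),round(r[2],2),cv2.boxPoints(r).round(4).tolist())
# hole: table-coloured blob enclosed in cover
c=(np.abs(P[...,2]-z0-.012)<.004)&(v<255)
cl=max(blobs(c,500),key=lambda t:t[1][4])[0].astype(np.uint8)
cs,hi=cv2.findContours(cl,cv2.RETR_CCOMP,cv2.CHAIN_APPROX_NONE)
for k,cc in enumerate(cs):
    if hi[0][k][3]>=0 and cv2.contourArea(cc)>25:
        e=cv2.minEnclosingCircle(cc); W=ray(K,T,e[0],z0+.012)[0]; print("hole",np.round(e,1) if 0 else e,W.round(4),"tool",(A.T@(W-p)).round(4))
E
python3 cov.py c1 0
```

```text
tcp [0.5419 0.3795 0.2109] yaw 95.94 lean [-0.0008  0.0006]
bar [603, 0, 21, 45, 443] [0.7752 0.5398] [0.0073 0.0402] 34.85 [[0.7608000040054321, 0.5541999936103821], [0.7836999893188477, 0.5212000012397766], [0.7896999716758728, 0.5253999829292297], [0.766700029373169, 0.5583999752998352]]
bar [578, 54, 15, 13, 97] [0.7623 0.508 ] [0.0038 0.0113] 37.32 [[0.7573999762535095, 0.5113999843597412], [0.76419997215271, 0.5023999810218811], [0.767300009727478, 0.5047000050544739], [0.7603999972343445, 0.513700008392334]]
bar [320, 58, 16, 129, 1863] [0.5418 0.4286] [0.0136 0.1186] 5.77 [[0.5291000008583069, 0.4869000017642975], [0.5410000085830688, 0.36890000104904175], [0.5544999837875366, 0.3702999949455261], [0.5425999760627747, 0.48820000886917114]]
bar [588, 59, 52, 112, 894] [0.8031 0.4629] [0.0352 0.1009] 8.69 [[0.7781000137329102, 0.5101000070571899], [0.7932999730110168, 0.41029998660087585], [0.8281000256538391, 0.4156000018119812], [0.8129000067710876, 0.5153999924659729]]
bar [606, 221, 34, 30, 287] [0.8608 0.3489] [0.0413 0.005 ] 57.25 [[0.8475000262260437, 0.3328000009059906], [0.8517000079154968, 0.33009999990463257], [0.8741000294685364, 0.36489999294281006], [0.8697999715805054, 0.3675999939441681]]
hole ((325.5, 247.0), 6.800835609436035) [0.5559 0.2847 0.012 ] tool [-0.0959  0.0042  0.1988]
hole ((327.5, 122.0), 65.15568542480469) [0.5427 0.4286 0.012 ] tool [0.0486 0.0059 0.1989]
```

View pics/c1.png

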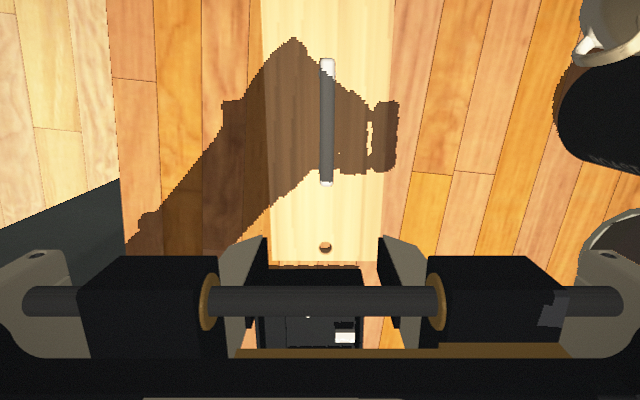

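The bar is at (327,122) in the image, which is (0.5418, 0.4286) in the world with yaw 5.8°. I'll descend over it.

>>> move_arm(series=[[0, 0.0655, 0, 0, 0, -0.003], [0, 0.0655, -0.05, 0, 0, -0.003], [0, 0.0655, -0.11, 0, 0, -0.003], [0, 0.0655, -0.16, 0, 0, -0.003], [0, 0.0655, -0.18, 0, 0, -0.003]])

```text
clock: 40.65
position: [0.5412, 0.4255, 0.0726]
ee_rot: [-2.109, -2.328, 0.008]
force: [-0.2, -1.2, -0.5]
width: 0.624
gripper_force: 0.0
```

>>> move_arm(series=[[0, 0, -0.02, 0, 0, 0], [0, 0, -0.04, 0, 0, 0], [0, 0, -0.055, 0, 0, 0], [0, 0, -0.063, 0, 0, 0], [0, 0, -0.063, 0, 0, 0]])

```text
clock: 41.15
position: [0.541, 0.4301, 0.0289]
ee_rot: [-2.105, -2.33, -0.001]
force: [0.8, -0.2, -0.6]
width: 0.624
gripper_force: 0.0
```

>>> move_arm(series=[[0, 0, 0, 0, 0, 0]])

```text
clock: 41.25
position: [0.5413, 0.4307, 0.03]
ee_rot: [-2.105, -2.33, -0.003]
force: [-0.3, -0.3, -0.0]
width: 0.627
gripper_force: 0.0
```

>>> move_arm(series=[[0, -0.0025, -0.005, 0, 0, 0], [0, -0.0025, -0.005, 0, 0, 0], [0, -0.0025, -0.005, 0, 0, 0]])

```text
clock: 41.55
position: [0.5411, 0.4283, 0.0257]
ee_rot: [-2.105, -2.33, -0.002]
force: [-0.7, -0.6, 0.8]
width: 0.623
gripper_force: 0.0
```

>>> move_arm(series=[[0, 0, 0, 0, 0, 0], [0, 0, 0, 0, 0, 0], [0, 0, 0, 0, 0, 0], [0, 0, 0, 0, 0, 0], [0, 0, 0, 0, 0, 0]], claw=-1, squeeze=55)

```text
clock: 42.05
position: [0.5411, 0.4283, 0.0255]
ee_rot: [-2.105, -2.33, -0.002]
force: [0.3, 0.2, -0.4]
width: 0.24
gripper_force: 0.0
```

>>> move_arm(series=[[0, 0, 0, 0, 0, 0], [0, 0, 0, 0, 0, 0], [0, 0, 0, 0, 0, 0]])

```text
clock: 42.35
position: [0.541, 0.4283, 0.0256]
ee_rot: [-2.105, -2.33, -0.002]
force: [0.1, 0.8, -0.2]
width: 0.146
gripper_force: 55.0
```

>>> move_arm(series=[[0, 0, 0.01, 0, 0, 0], [0, 0, 0.03, 0, 0, 0], [0, 0, 0.06, 0, 0, 0], [0, 0, 0.1, 0, 0, 0], [0, 0, 0.15, 0, 0, 0]])

```text
clock: 42.85
position: [0.5403, 0.4276, 0.1389]
ee_rot: [-2.104, -2.33, 0.002]
force: [0.8, -0.1, -4.6]
width: 0.148
gripper_force: 55.0
```

>>> move_arm(series=[[0, 0, 0.05, 0, 0, 0], [0, 0, 0.1, 0, 0, 0], [0, 0, 0.1, 0, 0, 0], [0, 0, 0.1, 0, 0, 0]])

```text
clock: 43.25
position: [0.541, 0.4286, 0.2145]
ee_rot: [-2.105, -2.331, -0.005]
force: [-0.6, -0.2, -6.2]
width: 0.147
gripper_force: 55.0
```

```bash
python3 - <<'E'
from h import *
s=readout.observe(); im,d,K,T,h=snap("wrist","c2"); P=cloud(K,T,d); A=R.from_rotvec(s["ee_rot"]).as_matrix(); p=np.array(s["position"])
print(p.round(4),"yaw",np.degrees(np.arctan2(A[1,0],A[0,0])).round(2),"lean",A[:2,2].round(4),s["width"],np.round(s["force"],1))
Q=(P-p)@A; v,u=np.indices(d.shape)
print("tool-z at column 322:",[(r,Q[r,322].round(4).tolist()) for r in (10,60,110,160,200,240)])
E
```

```text
[0.541  0.4286 0.2145] yaw 95.83 lean [0.0011 0.0032] 0.1473282239919904 [-0.6 -0.2 -6.2]
tool-z at column 322: [(10, [0.116, 0.0005, 0.0144]), (60, [0.0946, 0.0004, 0.0138]), (110, [0.0714, 0.0004, 0.0137]), (160, [0.0542, 0.0005, -0.0263]), (200, [0.0371, 0.0005, -0.0255]), (240, [0.019, 0.0005, -0.0261])]
```

View pics/c2.png

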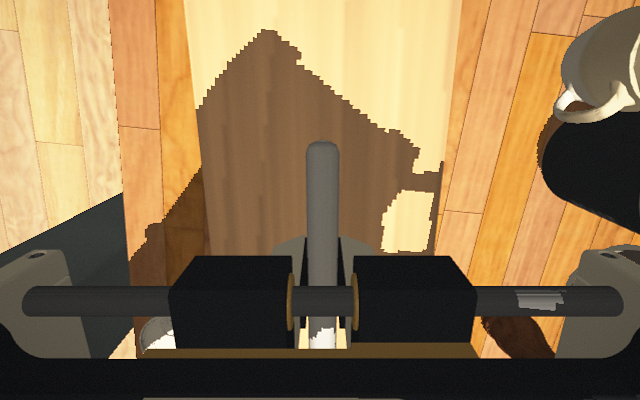

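The cover is held level and centred on the bar (far bar end at (322,143)). I'll carry it over the tray.

>>> move_arm(series=[[0.002, -0.04, 0, 0, 0, 0.002], [0.004, -0.09, 0, 0, 0, 0.004], [0.007, -0.14, 0, 0, 0, 0.004], [0.009, -0.19, 0, 0, 0, 0.004], [0.011, -0.24, 0, 0, 0, 0.004]])

```text
clock: 43.8
position: [0.5482, 0.2459, 0.2111]
ee_rot: [-2.099, -2.334, 0.003]
force: [0.7, -0.6, -4.9]
width: 0.147
gripper_force: 55.0
```

>>> move_arm(series=[[0.004, -0.06, 0, 0, 0, 0], [0.007, -0.12, 0, 0, 0, 0], [0.009, -0.17, 0, 0, 0, 0], [0.011, -0.2, 0, 0, 0, 0], [0.011, -0.215, 0, 0, 0, 0]])

```text
clock: 44.3
position: [0.5567, 0.0833, 0.2113]
ee_rot: [-2.103, -2.33, 0.004]
force: [-0.2, -0.1, -5.5]
width: 0.146
gripper_force: 55.0
```

>>> move_arm(series=[[0, 0, -0.04, 0, 0, 0], [0, 0, -0.08, 0, 0, 0], [0, 0, -0.1, 0, 0, 0], [0, 0, -0.1, 0, 0, 0], [0, 0, -0.1, 0, 0, 0]])

```text
clock: 44.8
position: [0.5577, 0.088, 0.1385]
ee_rot: [-2.098, -2.335, -0.002]
force: [0.6, -0.2, -4.3]
width: 0.145
gripper_force: 55.0
```

```bash
cat > st.py <<'E'
from h import *
s=readout.observe(); A=R.from_rotvec(s["ee_rot"]).as_matrix(); p=np.array(s["position"])
print(p.round(4),"yaw",np.degrees(np.arctan2(A[1,0],A[0,0])).round(2),"lean",A[:2,2].round(4),s["width"],np.round(s["force"],1),np.round(s["ft_torque"],2))
print("to go (units)",((np.array([.5577,.0873,.0706])-p)/.75).round(4),"turn",((96.08-np.degrees(np.arctan2(A[1,0],A[0,0])))/60).round(4))
E
python3 st.py
```

```text
[0.5577 0.088  0.1385] yaw 96.12 lean [-0.0006  0.0026] 0.14487289006327195 [ 0.6 -0.2 -4.3] [ 0.01 -0.12 -0.03]
to go (units) [ 0.0001 -0.001  -0.0905] turn -0.0007
```

>>> move_arm(series=[[0, -0.001, -0.02, 0, 0, 0], [0, -0.001, -0.04, 0, 0, 0], [0, -0.001, -0.052, 0, 0, 0], [0, -0.001, -0.052, 0, 0, 0], [0, -0.001, -0.052, 0, 0, 0]])

```text
clock: 45.3
position: [0.5574, 0.0864, 0.0988]
ee_rot: [-2.099, -2.334, -0.001]
force: [-0.4, -0.9, -4.3]
width: 0.148
gripper_force: 55.0
```

```bash
python3 st.py; python3 - <<'E'
from h import *
for n in("top","side"):
    im,d,K,T,h=snap(n,n+"4")
a=cv2.resize(cv2.imread("pics/top4.png")[150:250,230:380],(600,400),interpolation=cv2.INTER_CUBIC)
b=cv2.resize(cv2.imread("pics/side4.png")[130:260,230:400],(262*2,400),interpolation=cv2.INTER_CUBIC)[:, :200*2]
cv2.imwrite("pics/seat.png",np.vstack([cv2.resize(a,(600,300)),cv2.resize(b,(600,300))]))
E
```

```text
[0.5574 0.0864 0.0988] yaw 96.07 lean [-0.001   0.0021] 0.14780037971280974 [-0.4 -0.9 -4.3] [-0.04 -0.15  0.  ]
to go (units) [ 0.0003  0.0011 -0.0377] turn 0.0002
```

View pics/seat.png

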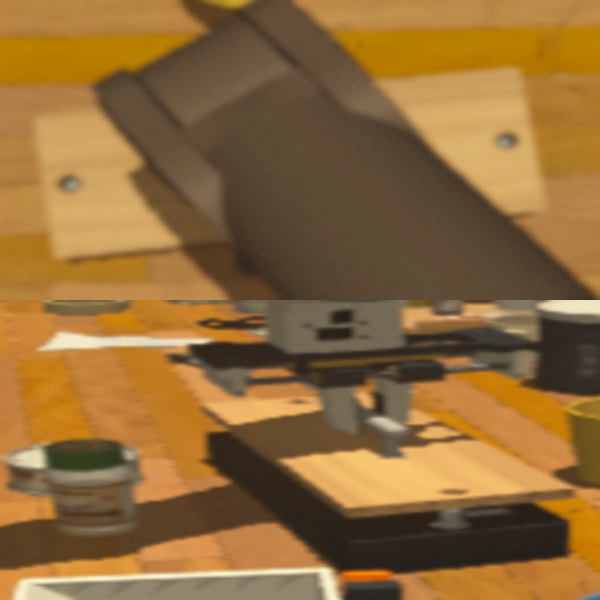

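From above, pin tips show through both holes (69,183) and (506,141). I'll lower slowly.

>>> move_arm(series=[[0, 0.001, -0.003, 0, 0, 0], [0, 0.001, -0.006, 0, 0, 0], [0, 0.001, -0.009, 0, 0, 0], [0, 0.001, -0.012, 0, 0, 0], [0, 0.001, -0.012, 0, 0, 0]])

```text
clock: 45.9
position: [0.5573, 0.087, 0.0897]
ee_rot: [-2.099, -2.334, -0.001]
force: [-0.0, -0.0, -5.9]
width: 0.145
gripper_force: 55.0
```

```bash
python3 st.py
```

```text
[0.5573 0.087  0.0897] yaw 96.06 lean [-0.0011  0.0019] 0.1446566773912407 [-0.  -0.  -5.9] [-0.08 -0.13 -0.  ]
to go (units) [ 0.0005  0.0004 -0.0254] turn 0.0003
```

>>> move_arm(series=[[0, 0, -0.003, 0, 0, 0], [0, 0, -0.006, 0, 0, 0], [0, 0, -0.009, 0, 0, 0], [0, 0, -0.012, 0, 0, 0], [0, 0, -0.012, 0, 0, 0]])

```text
clock: 46.4
position: [0.5573, 0.087, 0.0807]
ee_rot: [-2.099, -2.334, -0.001]
force: [0.3, 1.1, -4.3]
width: 0.151
gripper_force: 55.0
```

```bash
python3 st.py
```

```text
[0.5573 0.087  0.0807] yaw 96.06 lean [-0.001   0.0019] 0.15145850276846007 [ 0.3  1.1 -4.3] [-0.   -0.12  0.01]
to go (units) [ 0.0005  0.0004 -0.0134] turn 0.0003
```

Freely past the tapers with no side load. Continue to the rim.

>>> move_arm(series=[[0, 0, -0.003, 0, 0, 0], [0, 0, -0.006, 0, 0, 0], [0, 0, -0.009, 0, 0, 0], [0, 0, -0.011, 0, 0, 0], [0, 0, -0.011, 0, 0, 0]])

```text
clock: 46.9
position: [0.5574, 0.087, 0.0725]
ee_rot: [-2.1, -2.334, -0.001]
force: [0.0, -0.3, -4.5]
width: 0.144
gripper_force: 55.0
```

>>> move_arm(series=[[0, 0, -0.001, 0, 0, 0], [0, 0, -0.002, 0, 0, 0], [0, 0, -0.0025, 0, 0, 0], [0, 0, -0.0025, 0, 0, 0]])

```text
clock: 47.3
position: [0.5579, 0.0872, 0.0715]
ee_rot: [-2.1, -2.335, -0.003]
force: [-2.0, -1.1, 3.8]
width: 0.151
gripper_force: 55.0
```

```bash
python3 st.py
```

```text
[0.5579 0.0872 0.0715] yaw 96.06 lean [0.0004 0.002 ] 0.15143763193204327 [-2.  -1.1  3.8] [-0.19  0.29  0.06]
to go (units) [-0.0002  0.0002 -0.0012] turn 0.0003
```

>>> move_arm(series=[[0, 0, -0.001, 0, 0, 0], [0, 0, -0.0015, 0, 0, 0], [0, 0, -0.0015, 0, 0, 0]])

```text
clock: 47.6
position: [0.5582, 0.0872, 0.0713]
ee_rot: [-2.101, -2.336, -0.003]
force: [-4.1, -2.0, 15.7]
width: 0.149
gripper_force: 55.0
```

>>> move_arm(series=[[0, 0, 0, 0, 0, 0], [0, 0, 0, 0, 0, 0], [0, 0, 0, 0, 0, 0]], claw=0)

```text
clock: 47.9
position: [0.5577, 0.0872, 0.0698]
ee_rot: [-2.1, -2.335, -0.002]
force: [-0.1, -0.0, -0.5]
width: 0.361
gripper_force: 0.0
```

>>> move_arm(series=[[0, 0, 0.02, 0, 0, 0], [0, 0, 0.07, 0, 0, 0], [0, 0, 0.13, 0, 0, 0], [0, 0, 0.19, 0, 0, 0], [-0.05, 0, 0.25, 0, 0, 0]])

```text
clock: 48.4
position: [0.5281, 0.0872, 0.254]
ee_rot: [-2.102, -2.334, -0.008]
force: [-0.0, -1.0, -0.0]
width: 0.499
gripper_force: 0.0
```

>>> move_arm(series=[[-0.05, -0.05, 0.05, 0, 0, 0], [-0.1, -0.1, 0.1, 0, 0, 0], [-0.12, -0.17, 0.1, 0, 0, 0], [-0.14, -0.24, 0.1, 0, 0, 0], [-0.14, -0.24, 0.1, 0, 0, 0]])

```text
clock: 48.9
position: [0.4191, -0.0956, 0.3275]
ee_rot: [2.103, 2.333, 0.002]
force: [1.6, -0.6, -0.3]
width: 0.501
gripper_force: 0.0
```

```bash
python3 - <<'E'
from h import *
im,d,K,T,h=snap("top","top5"); P=cloud(K,T,d); v,u=np.indices(d.shape)
m=(P[...,2]>.045)&(P[...,2]<.068)&(u>235)&(u<365)&(v>170)&(v<245)&(h[...,2]>100)
c=max(blobs(m,100),key=lambda t:t[1][4])[0]; q=P[c]
A=np.c_[q[:,:2],np.ones(len(q))]; print(c.sum(),"plane",np.linalg.lstsq(A,q[:,2],rcond=None)[0].round(4),"z med",np.median(q[:,2]).round(4),cv2.minAreaRect(q[:,:2].astype(np.float32)))
im2,d2,K2,T2,h2=snap("side","side5")
a=cv2.resize(im[120:290,100:540,::-1],(700,270)); b=cv2.resize(im2[110:400,200:520,::-1],(700,330)) 
cv2.imwrite("pics/end.png",np.vstack([a,b]))
E
```

```text
5394 plane [-0.0108 -0.0011  0.064 ] z med 0.058 ((0.5578543543815613, 0.08629994839429855), (0.12815313041210175, 0.32458391785621643), 6.084410190582275)
```

View pics/end.png

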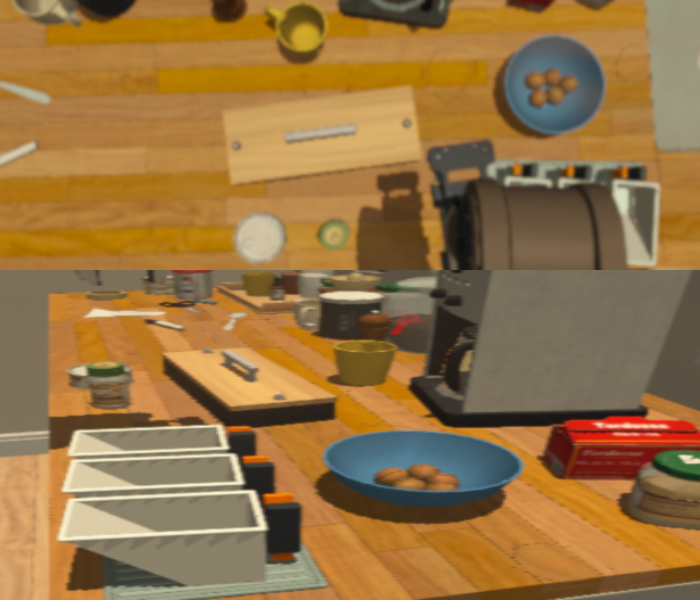

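The final views show the cover flush on the tray (top face at z ≈ 0.058, pins through both holes). All three bins stand upright on the mat, five walnuts are in the bowl, and the mug, tin and jar haven't moved. I'll hand in.

```bash
python3 -c "
from cell import ticket
print(ticket.sign_off())"
```

```text
the job is handed in; nothing more can be done
None
```

The job is done and handed in: the three bins stand empty and upright on the mat, the five walnuts are in the blue bowl, the cover lies flush on the tray over both pins, and the mug, tin and jar were left alone.

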